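# Load a parts-wash box and lock it with its ratchet clamp

## Task

Unlock the wash box by pressing the thumb pad of its ratchet clamp down until the clamp springs open, lift off the lid, and put every bearing cap that lies on the bench into the box. Then fit the lid back flat on the rim over its two pins, with its ear between the jaws of the still open clamp, and squeeze the clamp handles together until the ratchet holds them; leave the bystanders (mug, can, tools, pulley) where they are.

Things in the scene. Friction and masses are not known exactly. Their poses are not given: they have to be found in the camera images.
- wash_box: open-topped steel box fixed to the bench, 188 mm (own x) by 144 mm (own y), 60 mm tall, 4 mm walls, 5 mm floor. Origin: centre of its underside on the bench, z up. Flanges at rim height lengthen it to x = +-119 mm; they carry the pins. Its +y side faces the clamp, whose jaws point to the box (-y, to y = 82 mm) and whose handles point away (+y, to y = 272 mm)
- pin_a (a point): rim-height foot of the locating pin at the box's x = -105 mm, y = 0; each pin is 10 mm thick up to 12 mm above the rim, then a cone to a 3 mm tip 26 mm above the rim
- pin_b (a point): rim-height foot of the other, equal pin, at x = +105 mm
- pivot (a point): pivot of the clamp, (0, 140, 71) mm in the box's frame: a steel scissor clamp lying level, bars 8 mm thick, mid-height 71 mm above the bench, on a 50 x 30 mm pedestal. The handle on the box's +x side is fixed (with a ring at its end and a post under it), the other moves. A 4 mm toothed tongue bridges the handles 91 to 99 mm from the pivot, its top 79 mm above the bench
- clamp (a joint): opening angle of the clamp, rad: 0 shut at its stop, 0.45 fully open. A spring always pushes it open (up to 6 N at the shank). Closing clicks over three ratchet teeth, which hold it at about 0.18, 0.10 and 0.02. It starts locked at 0.10. Squeezing both shanks between the fingers (20 N is plenty) shuts it; let go, it stays locked. It opens only while the thumb pad is pressed down
- shank (a point): middle of the moving handle's stiff shank, 50 mm from the pivot. The shank is 10 mm wide, 8 mm tall, straight from 20 to 65 mm from the pivot. Measured over the outer faces of both shanks here: 34 mm when shut, about 57 mm when fully open
- fixed_shank (a point): middle of the fixed handle, 50 mm from the pivot, opposite point shank; 10 mm wide, 8 mm tall
- pad_top (a point): centre of the top of the polished round thumb pad (30 mm disc, top 77 mm above the bench) at the end of the moving handle. That end is springy from 65 mm off the pivot on: pressed straight down at the pad it yields from 3 N, frees the ratchet after about 6 mm (5 N), stops at 9 mm (6 N). The arm then swings open by itself in the box's -x way (40 mm at the pad), slipping from under the finger
- lid: aluminium lid plate, 236 mm (own x) by 150 mm (own y), 5 mm thick, 0.45 kg. Origin: centre of its underside. 13 mm through holes at x = +-105 mm, y = 0. A 16 mm wide ear sticks out of the middle of its +y edge to y = 102 mm. Fitted, its axes agree with the box's, its origin is 60 mm above the box's and the ear lies between the open jaws (5 mm free each side); the shut jaw reaches 2 mm above it
- lid_bar (a point): centre of the lid's black handle bar, 100 mm long along the lid's x, 14 mm wide and 14 mm tall, 35 mm above the lid's underside, on two posts at x = +-42 mm
- lid_ear (a point): top of the ear, at y = 90 mm, 5 mm above the lid's underside
- mat: black rubber mat fixed on the bench, 250 x 190 mm, 3 mm thick, free room to lay the lid meanwhile (not required). Origin: centre of its underside
- cap1: steel main-bearing cap: an arched block like a small bridge, 76 mm long (own x), 26 mm thick (own y), 42 mm tall (own z); 20 mm long feet at its ends, solid bridge from 20 mm up to the top. Origin: centre of its underside. 0.25 kg. Starts on its feet on the bench to the robot's right. May be absent
- cap2: steel main-bearing cap: an arched block like a small bridge, 76 mm long (own x), 26 mm thick (own y), 42 mm tall (own z); 20 mm long feet at its ends, solid bridge from 20 mm up to the top. Origin: centre of its underside. 0.25 kg. Starts on its feet on the bench to the robot's right. May be absent
- cap3: steel main-bearing cap: an arched block like a small bridge, 76 mm long (own x), 26 mm thick (own y), 42 mm tall (own z); 20 mm long feet at its ends, solid bridge from 20 mm up to the top. Origin: centre of its underside. 0.25 kg. Starts on its feet on the bench to the robot's right. May be absent
- cap4: steel main-bearing cap: an arched block like a small bridge, 76 mm long (own x), 26 mm thick (own y), 42 mm tall (own z); 20 mm long feet at its ends, solid bridge from 20 mm up to the top. Origin: centre of its underside. 0.25 kg. Starts on its feet on the bench to the robot's right. May be absent
- mug: white mug, 80 mm wide, 90 mm tall; a bystander, to be left where it is. Origin: centre of its underside
- spray_can: upright aluminium spray can, 66 mm wide, 190 mm tall; a bystander, to be left where it is. Origin: centre of its underside
- wrench: open-ended wrench, 180 mm long; a bystander, to be left where it is. Origin: centre of its underside
- screwdriver: screwdriver, 200 mm long; a bystander, to be left where it is. Origin: centre of its underside
- socket: round steel socket standing on end, 30 mm wide, 38 mm tall; a bystander, to be left where it is. Origin: centre of its underside
- pulley: grooved aluminium pulley lying flat, 90 mm wide, 34 mm tall; a bystander, to be left where it is. Origin: centre of its underside
There are look-alikes about, which are no part of the job. Leave any green look-alike of the cap1 alone.

How it is judged:
On the way, in this order (a step that is already met when the one before it is completed fails the run):
1. the clamp is released and open (value of joint clamp above 0.38 rad), for 0.2 s.
2. the lid is off the box ((horizontal distance between lid and wash_box above 0.15 m or z of lid in the frame of wash_box above 0.12 m)), for 0.1 s.
3. all bearing caps are in the box (x of cap1 in the frame of wash_box between -0.09 and 0.09 m and y of cap1 in the frame of wash_box between -0.068 and 0.068 m and z of cap1 in the frame of wash_box between 0 and 0.056 m and x of cap2 in the frame of wash_box between -0.09 and 0.09 m and y of cap2 in the frame of wash_box between -0.068 and 0.068 m and z of cap2 in the frame of wash_box between 0 and 0.056 m and x of cap3 in the frame of wash_box between -0.09 and 0.09 m and y of cap3 in the frame of wash_box between -0.068 and 0.068 m and z of cap3 in the frame of wash_box between 0 and 0.056 m and x of cap4 in the frame of wash_box between -0.09 and 0.09 m and y of cap4 in the frame of wash_box between -0.068 and 0.068 m and z of cap4 in the frame of wash_box between 0 and 0.056 m), for 0.2 s.
4. the lid lies flat on the rim over both pins while the clamp is open (z of lid in the frame of wash_box between 0.057 and 0.063 m and horizontal distance between lid and wash_box below 0.004 m and angle between lid's own z axis and vertical below 0.02 rad and y of lid_ear in the frame of wash_box above 0.08 m and value of joint clamp above 0.38 rad), for 0.2 s.
5. the clamp is closed onto its ratchet (z of lid in the frame of wash_box between 0.057 and 0.063 m and horizontal distance between lid and wash_box below 0.004 m and angle between lid's own z axis and vertical below 0.02 rad and y of lid_ear in the frame of wash_box above 0.08 m and value of joint clamp below 0.205 rad), for 0.2 s.
At the end, for the whole second after the job is handed in: Every bearing cap present is inside the box below the rim; the lid lies flat on the rim over both pins (within 4 mm, 3 mm in height and 0.02 rad of level, ear on the clamp's side); the let-go clamp stands at less than 0.205 rad, held by its ratchet (all of step 3 and all of step 5 and velocity of joint clamp below 0.05 rad/s and linear speed of lid below 0.02 m/s and contact force between the fingers and lid below 0.1 N); the robot touches nothing.
It fails at once if the mug, spray can, wrench, screwdriver, socket or pulley is displaced by more than 40 mm (distance of any of mug, spray_can, wrench, screwdriver, socket, pulley from where it was at the start of the episode above 0.04 m).
Of cap1, cap2, cap3, cap4 only 2 to 4 are there at a start; the rules pass over those that are not, and their reading is None.
At some moment in a run one of cap1, cap2, cap3, cap4 may be knocked a few centimetres aside while the robot is not near it.
Once in a run the grip may slacken for a moment while it holds something.
It also fails if it takes over 208 s, if anything falls off the work surface, if the arm or the gripper's body presses on something with over 40 N, if the wrist force passes 120 N, or if a joint passes its speed limit or range.

## Robot

A 6-joint arm with a two-finger parallel gripper is mounted at the origin on the work surface. World frame = base frame: x ahead of the robot, y to its left, z up, the work surface at z = 0. Lengths are in m, angles in rad, forces in N, time in s.
With the tool pointing down it reaches from about 0.35 to 0.775 m from the base axis. Payload 7.3 kg.
Tool frame: the origin (TCP) lies on the centre line of the jaws, within the pads' length; the fingertips stand 17 mm ahead of it and the grasp point (between the pads) lies 2 mm behind it (robot.tcp_to_tips is the distance from the TCP to the fingertips, in m); z points along the fingers, y is the line along which they close (so a half turn about z gives the same grasp; the last joint's range is limited). The gripper opens to 92 mm and grips with 3 to 60 N. Pads are 19 mm wide; open, the fingers measure 130 mm over their backs; the gripper's body (75 mm by 190 mm) begins 47 mm behind the grasp point.
Start: joints at [1.149, 0.342, 1.524, -0, 1.275, -0.146], TCP at [0.143, 0.505, 0.217] pointing down, gripper open.
Joint ranges: [-2.53, 2.53], [-0.77, 2.02], [0.04, 2.7], [-1, 4.14], [0.28, 2.66], [-3.11, 3.11]. Speed limits (rad/s): [2.57, 2.57, 3.14, 3.14, 3.14, 3.14].

## Interface

Orientations are given as [roll, pitch, yaw] about the fixed x, y, z axes, in that order (R = Rz(yaw) Ry(pitch) Rx(roll)).
In Python, from cell import robot gives the robot as it stands. The module is installed in compiled form; this text tells all that it offers.
- The arm moves only by the tool carry_out, never from a script. Its argument "commands" is a list of rows, each a list of 3 entries, a list of its own where there are three numbers: the shift along the tool's x, y, z in m, then the turn about the tool's z in rad, then the opening, from 0 (shut) to 1 (fully open). In form: [[[dx, dy, dz], yaw, claw], ...]. A call has 1 to 20 rows; each row shifts and turns the commanded pose from where the row before left it, along the tool's axes as they then stand; what a row does not reach is not made up. A row lasts 1/8 s, in which the tool goes at most 62.5 mm and 10.7 degrees, less where a joint would pass 70% of its speed; a pose out of reach is approached as far as the arm can. A call is refused whole if a number of a shift passes 0.0625 or a number of a turn 0.188, either way. A call with a gripper value outside its range is refused whole. The fingers move at their own pace and stop on an object; "newtons" is the grip in N (left out, the last holds). Time passes only in rows, so rows that do not move let the fingers close. It gives the time, the measured TCP pose, the force, the opening and the grip force at its end, in the units of the state.
- robot.observe(): the state, without advancing time (a new reading comes with each control period).
- robot.read_camera(name): name is "scene" or "top" or "wrist"; returns a dict with "pixels" (400x640x3 uint8, red, green, blue), "fx", "fy", "cx", "cy" (pixels), "view" (4x4, takes a point from world to camera coordinates); the wrist camera has in their place "T_tool_cam" (4x4, takes a point from camera to tool coordinates, whose origin is the TCP and whose axes are the flange's). Camera axes: x right, y up, looking along -z (the intrinsics and any distortion apply to the point x, -y, -z); pixel columns grow to the right and rows downward; lengths in m; the calibration is good to about 2 mm. A picture is of the moment at which its call begins: read the wrist's pose just before it. There is no depth.
- robot.hand_in(): hands the job in; it is judged then, once.
Trained networks look in a picture, given as the dict that the camera call returned (one of the last four; its "shot" number tells which), for a name from the list of things; names that differ only in an ending like _2 or _b are one class to them, and where a whole thing is asked for, a point or a joint stands for the part that bears it (a point fixed in the world has none). Each returns a list of dicts, best first, with "p" (0 to 1); they miss things now and then, are a little off and sometimes report something else, mostly with a low value. They report only what shows in the picture. A call takes as long as a camera call. They do not tell look-alikes from the thing itself.
- robot.find_in(picture, name): "at" ([column, row] in pixels, amid what is visible of it).
- robot.tip_of(picture, name): "at" ([column, row] in pixels: a listed point, or the origin of a listed thing).
The state is a dict: "time": time; "qpos": joint angles; "qvel": joint speeds; "joint_efforts": joint torques, N m; "tool_pos": TCP position; "tool_rot": TCP orientation; "contact_force": force on the tool from outside, world axes, zero at the start; "torque": the same for the moment, N m; "opening": finger opening in m; "grip_force": force on a finger pad.
Only numpy, scipy, OpenCV 4.12 (cv2) and the standard library are available. Lean on these libraries where they do the work, as an engineer would, in place of code of your own. Each camera call takes 0.05 s, during which the arm holds its last target. There are 200 camera calls.

## Working session

There is one attempt and no reset: what is moved stays moved. The work goes in short steps, Python scripts to look and compute and a tool call to move; the robot and the scene stay as the last step left them, time stands still between calls to the robot, and variables do not carry over. Pictures are saved under pics/ and viewed, at most 14 in all, crops included, and the job is handed in when it is done.

Besides the shell and the picture viewer there is one more tool, called after "Call:" as name(argument=value, ...) on one line, values as JSON. carry_out: Moves the arm, as the interface text tells. Its arguments: {"type":"object","properties":{"commands":{"type":"array"},"newtons":{"type":"number"}},"required":["commands"]}

```bash
mkdir -p pics; cat > h.py <<'E'
import numpy as np, cv2, json
from cell import robot
from scipy.spatial.transform import Rotation as Ro
def cam(n):
    s=robot.observe(); p=robot.read_camera(n)
    if n=='wrist':
        T=np.eye(4);T[:3,:3]=Ro.from_euler('xyz',s['tool_rot']).as_matrix();T[:3,3]=s['tool_pos']
        p['c2w']=T@np.array(p['T_tool_cam'])
    else: p['c2w']=np.linalg.inv(np.array(p['view']))
    return p
def save(p,f,crop=None,scale=1):
    im=p['pixels'][:,:,::-1]
    if crop: im=im[crop[1]:crop[3],crop[0]:crop[2]]
    cv2.imwrite('pics/'+f,cv2.resize(im,None,fx=scale,fy=scale,interpolation=cv2.INTER_CUBIC))
def w(p,px,z):
    d=np.array([(px[0]-p['cx'])/p['fx'],-(px[1]-p['cy'])/p['fy'],-1.]);M=p['c2w'];d=M[:3,:3]@d;o=M[:3,3]
    return o+d*(z-o[2])/d[2]
def proj(p,X):
    M=np.linalg.inv(p['c2w']);c=M[:3,:3]@np.array(X)+M[:3,3]
    return np.array([p['cx']+p['fx']*c[0]/-c[2],p['cy']-p['fy']*c[1]/-c[2]])
E
cat > a.py <<'E'
from h import *
np.set_printoptions(precision=4,suppress=True)
for n in ['top','scene']:
    p=cam(n); save(p,n+'0.png')
    print(n,{k:v for k,v in p.items() if k not in('pixels','view','c2w')},p['c2w'].round(3).tolist())
    for t,z in [('pin_a',.06),('pin_b',.06),('pivot',.071),('shank',.071),('fixed_shank',.071),('pad_top',.077),('lid',.06),('lid_bar',.095),('lid_ear',.065),('mat',0),('cap1',0)]:
        for r in robot.tip_of(p,t)[:6 if t=='cap1' else 1]: print(t,round(r['p'],2),np.round(r['at'],1),w(p,r['at'],z)[:2])
    for t in ['cap1','mug','spray_can','wrench','screwdriver','socket','pulley']:
        for r in robot.find_in(p,t)[:6 if t=='cap1' else 1]: print('F',t,round(r['p'],2),np.round(r['at'],1),w(p,r['at'],.02)[:2])
print(robot.observe())
E
python3 a.py
```

```text
top {'fx': 445.9267015363643, 'fy': 445.9267015363643, 'cx': 316.9792578054853, 'cy': 203.35023308782178, 'shot': 1} [[-0.092, 0.973, -0.21, 0.304], [-0.996, -0.091, 0.015, 0.055], [-0.004, 0.21, 0.978, 1.279], [0.0, 0.0, 0.0, 1.0]]
pin_a 0.75 [309.6 245.6] [0.449 0.067]
pin_b 0.75 [309.6 245.6] [0.449 0.067]
pivot 0.87 [253.  222.6] [0.5252 0.2161]
shank 0.81 [234.7 232.6] [0.5021 0.2676]
fixed_shank 0.6 [229.2 220.5] [0.5371 0.2809]
pad_top 0.65 [211.4 243.9] [0.4762 0.3311]
lid 0.55 [301.2 208.7] [0.5539 0.0812]
lid_bar 0.91 [298.4 205.4] [0.5565 0.0872]
lid_ear 0.59 [268.6 215.7] [0.5416 0.1726]
mat 0.66 [389.  171.5] [ 0.6545 -0.1874]
cap1 0.65 [337.6 282.6] [ 0.3445 -0.0019]
cap1 0.6 [445.5 230.4] [ 0.4636 -0.3277]
cap1 0.56 [365.  243.7] [ 0.4468 -0.0916]
F cap1 0.71 [452.6 197.3] [ 0.5549 -0.3569]
F cap1 0.6 [448.  226.6] [ 0.4713 -0.3305]
F cap1 0.55 [339.  283.6] [ 0.3407 -0.0046]
F cap1 0.51 [363.8 243.8] [ 0.4446 -0.0859]
F cap1 0.18 [234.  231.9] [0.5127 0.2785]
F mug 0.72 [294.8 140.2] [0.7713 0.0834]
F spray_can 0.79 [143.5 262. ] [0.451  0.5366]
F wrench 0.69 [253.7 2
[... 1082 characters left out ...]
 [387.4 226.8] [0.7375 0.1137]
F spray_can 0.96 [362.6 125.4] [0.3629 0.6483]
F wrench 0.54 [304.9 170.6] [0.3479 0.2254]
F screwdriver 0.82 [165.9 269.7] [ 0.2981 -0.3848]
F pulley 0.61 [286.5 332.2] [ 0.6967 -0.3629]
{'time': 1.9, 'qpos': array([ 1.149 ,  0.342 ,  1.5241, -0.    ,  1.2754, -0.146 ]), 'qvel': array([ 0.0013, -0.0004,  0.0005,  0.0007,  0.0002,  0.0005]), 'joint_efforts': array([  0.0004, -43.1126, -24.4471,   0.0717,   0.0483,  -0.    ]), 'tool_pos': array([0.1429, 0.5052, 0.2169]), 'tool_rot': array([3.1415, 0.    , 2.8658]), 'contact_force': array([-0.5174,  1.1093,  0.4294]), 'torque': array([-0.0039, -0.0022,  0.0132]), 'grip_force': 0.0, 'opening': 0.09175422628240043}
```

View pictures.

View pics/top0.png

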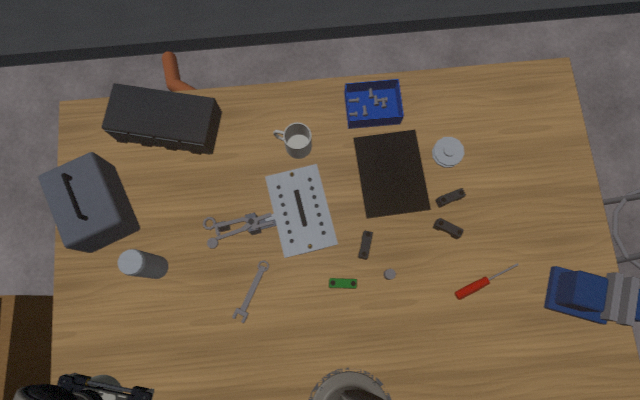

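View pics/scene0.png

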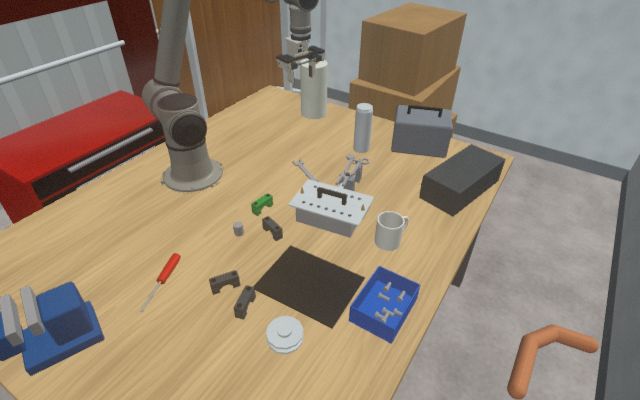

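Candidates for a cap in the top picture: green block (342,283), which is the look-alike to leave; dark arched blocks at (365,244), (448,228) and (451,198), which are the caps. The socket at (390,273), pulley (449,152), mug (297,140), wrench (253,292) and screwdriver (485,283) are bystanders. The lidded box is at (302,210), and the clamp lies to its left with its pad at (212,244). The scene picture agrees: green at (262,204), caps at (272,229), (224,282) and (245,301).

```bash
cat >> h.py <<'E'
def to(x,y,z,yaw=None):
    s=robot.observe();R=Ro.from_euler('xyz',s['tool_rot']).as_matrix()
    d=R.T@(np.array([x,y,z])-s['tool_pos']);t=0
    if yaw is not None:
        t=-(yaw-s['tool_rot'][2]);t=(t+np.pi/2)%np.pi-np.pi/2
    n=int(np.ceil(max(abs(d))/.04)) or 1
    print('shift',d.round(4),'rows',n,'each',(d/n).round(4),'turn',round(t,4),'q6',s['qpos'][5].round(2))
    return d,t
E
python3 - <<'E'
from h import *
to(.47,.27,.30,np.radians(191.5))
p=cam('wrist');print(np.round(p['T_tool_cam'],3),p['fx'],p['cx'],p['cy'])
E
```

```text
shift [-0.3787 -0.1372 -0.0831] rows 10 each [-0.0379 -0.0137 -0.0083] turn -0.4765 q6 -0.15
[[ 0.001  0.961  0.278  0.074]
 [ 1.    -0.001  0.001 -0.001]
 [ 0.001  0.278 -0.961 -0.167]
 [ 0.     0.     0.     1.   ]] 343.4007094183967 315.58519879628284 199.61723736982796
```

Call:
carry_out(commands=[[[0,0,-0.04],0,0],[[0,0,-0.04],0,0],[[-0.038,-0.014,0],-0.08,0],[[-0.038,-0.014,0],-0.08,0],[[-0.038,-0.014,0],-0.08,0],[[-0.038,-0.014,0],-0.08,0],[[-0.038,-0.014,0],-0.08,0],[[-0.038,-0.014,0],-0.08,0],[[-0.038,-0.014,0],0,0],[[-0.038,-0.014,0],0,0],[[-0.038,-0.014,0],0,0],[[-0.038,-0.014,0],0,0],[[0,0,0],0,0],[[0,0,0],0,0]])

```text
time: 3.7
tool_pos: [0.5216, 0.3812, 0.2966]
tool_rot: [3.141, -0.001, -2.937]
contact_force: [-0.7, 0.4, -0.4]
opening: 0.0006
grip_force: 0.0
```

```bash
cat > b.py <<'E'
from h import *
import sys
np.set_printoptions(precision=4,suppress=True)
p=cam('wrist'); save(p,sys.argv[1])
for t,z in [('pin_a',.06),('pin_b',.06),('pivot',.071),('shank',.075),('fixed_shank',.075),('pad_top',.077),('lid',.06),('lid_bar',.095),('lid_ear',.065)]:
    for r in robot.tip_of(p,t)[:2]: print(t,round(r['p'],2),np.round(r['at'],1),w(p,r['at'],z)[:2])
s=robot.observe();print(s['tool_pos'],s['tool_rot'],s['opening'],s['time'])
E
python3 b.py w1.png
```

```text
pin_a 0.62 [ 74.4 222.3] [0.6525 0.0998]
pin_a 0.61 [47.8 41.3] [0.447  0.0688]
pin_b 0.62 [ 74.4 222.3] [0.6525 0.0998]
pin_b 0.61 [47.8 41.3] [0.447  0.0688]
pivot 0.66 [177.3 142.7] [0.5254 0.2202]
pivot 0.16 [ 70.6 221. ] [0.6462 0.1025]
shank 0.68 [218.4 127.6] [0.4986 0.2649]
shank 0.42 [ 82.6 270.9] [0.7086 0.1206]
fixed_shank 0.84 [222.9 157.5] [0.5308 0.2741]
pad_top 0.56 [279.2 125.1] [0.482  0.3307]
lid 0.92 [ 59.4 138. ] [0.55   0.0813]
lid_bar 0.97 [ 32.  141.2] [0.5506 0.0773]
lid_ear 0.6 [130.3 145.4] [0.5407 0.1651]
[0.5219 0.3812 0.2971] [ 3.1415  0.0003 -2.9371] 0.0006341763828311601 4.2
```

View pics/w1.png

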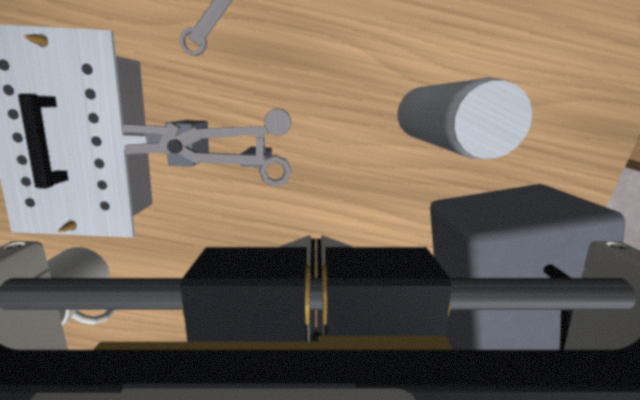

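The wrist view shows the clamp: pivot (177,145), pad (278,122) on the moving handle, fixed ring at (275,170). The lid is at left with its pins at (38,40) and (68,225). The spray can stands at (480,115), well away from the pad.

```bash
python3 - <<'E'
from h import *
p=cam('wrist');print(w(p,(278,122),.077))
for q in [(0.478,.331,.11)]: to(*q,-2.979)
E
```

```text
[0.47952293 0.328853   0.077     ]
shift [ 0.0532 -0.0402  0.187 ] rows 5 each [ 0.0106 -0.008   0.0374] turn 0.0418 q6 -1.26
```

Call:
carry_out(commands=[[[0.026,-0.02,0],0,0],[[0.026,-0.02,0.03],0,0],[[0,0,0.04],0,0],[[0,0,0.04],0,0],[[0,0,0.04],0,0],[[0,0,0.026],0.042,0],[[0,0,0],0,0],[[0,0,0],0,0]])

```text
time: 5.25
tool_pos: [0.48, 0.3318, 0.1222]
tool_rot: [3.141, 0.002, -2.979]
contact_force: [0.5, 0.8, -0.4]
opening: 0.0003
grip_force: 0.0
```

```bash
python3 b.py w2.png
```

```text
pivot 0.77 [148.3 256.4] [0.528  0.2209]
shank 0.56 [214.6 231.6] [0.5003 0.2658]
pad_top 0.98 [312.3 213.6] [0.4765 0.328 ]
lid_bar 0.49 [311.9 219.1] [0.474  0.3275]
lid_ear 0.7 [ 80.6 257.2] [0.5399 0.1705]
lid_ear 0.63 [148. 252.] [0.528  0.2179]
[0.4793 0.3314 0.1211] [ 3.1414  0.0003 -2.9793] 0.0004193643110507775 5.75
```

View pics/w2.png

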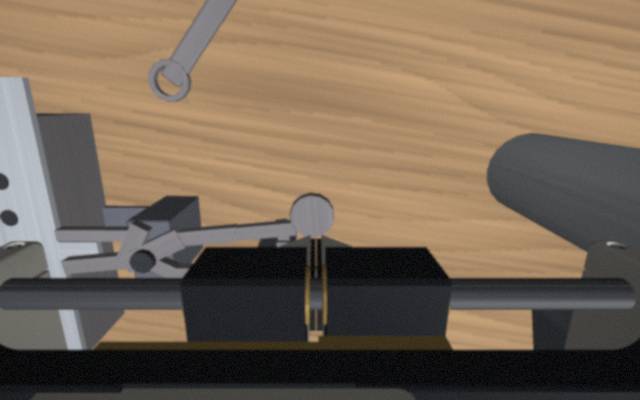

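The pad is at (312,213), just ahead of the closed fingertips; a 3 mm correction and then press.

Call:
carry_out(commands=[[[0.003,-0.002,0.01],0,0],[[0,0,0.014],0,0],[[0,0,0.003],0,0],[[0,0,0.003],0,0],[[0,0,0.003],0,0],[[0,0,0.002],0,0],[[0,0,0],0,0]], newtons=20)

```text
time: 6.62
tool_pos: [0.4766, 0.3289, 0.0859]
tool_rot: [3.142, 0.0, -2.979]
contact_force: [-0.2, 0.2, -0.1]
opening: 0.0002
grip_force: 0.0
```

Call:
carry_out(commands=[[[0,0,0],0,0],[[0,0,-0.03],0,0],[[0,0,-0.04],0,0],[[0,0,-0.04],0,1],[[0.02,-0.04,-0.04],0,1],[[0.02,-0.04,-0.03],0,1],[[0,-0.04,0],0,1],[[0,-0.04,0],0,1],[[0,0,0],0,1],[[0,0,0],0,1]])

```text
time: 7.88
tool_pos: [0.463, 0.1649, 0.2661]
tool_rot: [3.141, 0.0, -2.98]
contact_force: [-0.2, 0.6, -0.1]
opening: 0.0662
grip_force: 0.0
```

```bash
python3 b.py w3.png
```

```text
pin_a 0.77 [228. 143.] [0.4481 0.0656]
pin_a 0.75 [238.2 312. ] [0.6553 0.0974]
pin_b 0.77 [228. 143.] [0.4481 0.0656]
pin_b 0.75 [238.2 312. ] [0.6553 0.0974]
pivot 0.58 [357.  233.4] [0.524  0.2212]
shank 0.94 [398.2 220.3] [0.4999 0.2623]
fixed_shank 0.61 [398.7 243.7] [0.5271 0.2692]
pad_top 0.75 [461.4 212.8] [0.4797 0.3277]
lid 0.84 [234.8 230.7] [0.5478 0.0827]
lid_bar 0.92 [222.  244.7] [0.551  0.0773]
lid_ear 0.58 [309.5 235.9] [0.5381 0.169 ]
[0.4629 0.1648 0.2659] [ 3.1415 -0.     -2.979 ] 0.09158798138135048 8.375
```

View pics/w3.png

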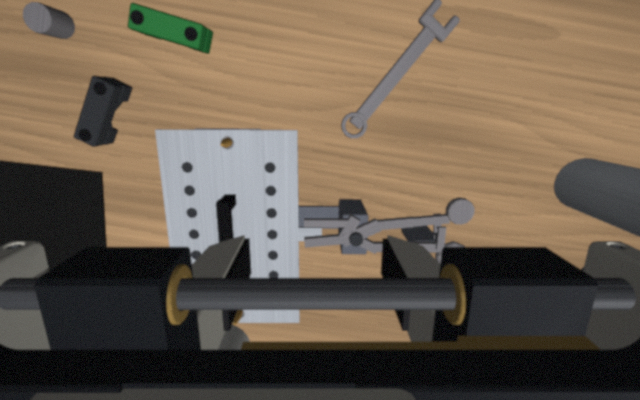

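The pad is still at (460,211) and the clamp is unchanged, so the press did not bear. I'll check the tip length and press again, reading the force.

```bash
python3 - <<'E'
from h import *
print(robot.tcp_to_tips)
s=robot.observe();print(s['contact_force'],s['opening'])
to(0.4775,.3285,.10,-2.979)
p=cam('top');save(p,'t2.png',(190,190,290,270),6)
print(w(p,robot.tip_of(p,'pad_top')[0]['at'],.077), robot.tip_of(p,'pad_top')[0])
E
```

```text
0.017
[ 0.41301879  0.37138332 -0.46287347] 0.09158798138135048
shift [-0.0409  0.1592  0.1659] rows 5 each [-0.0082  0.0318  0.0332] turn 0.0 q6 -1.55Traceback (most recent call last):
  File "<stdin>", line 6, in <module>
IndexError: list index out of range
```

View pics/t2.png

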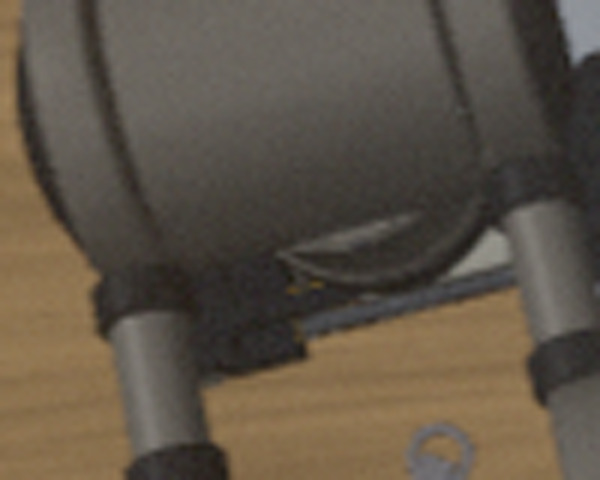

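The arm hides the clamp from the top camera here, so I'll rely on the wrist estimate (0.4775, 0.3285) and read force in steps.

Call:
carry_out(commands=[[[-0.02,0.04,0],0,0],[[-0.021,0.04,0],0,0],[[0,0.04,0.03],0,0],[[0,0.039,0.03],0,0],[[0,0,0.04],0,0],[[0,0,0.04],0,0],[[0,0,0.026],0,0],[[0,0,0.006],0,0],[[0,0,0.003],0,0],[[0,0,0],0,0]])

```text
time: 9.72
tool_pos: [0.4784, 0.3284, 0.092]
tool_rot: [3.141, 0.002, -2.98]
contact_force: [0.8, 0.0, -0.3]
opening: 0.0007
grip_force: 0.0
```

Call:
carry_out(commands=[[[0,0,0.002],0,0],[[0,0,0],0,0]])

```text
time: 9.98
tool_pos: [0.478, 0.3282, 0.0894]
tool_rot: [3.141, 0.001, -2.979]
contact_force: [0.4, 0.4, 0.5]
opening: 0.0003
grip_force: 0.0
```

Call:
carry_out(commands=[[[0,0,0.002],0,0],[[0,0,0],0,0]])

```text
time: 10.22
tool_pos: [0.4777, 0.328, 0.0868]
tool_rot: [3.142, -0.0, -2.979]
contact_force: [0.1, 0.1, 0.5]
opening: 0.0003
grip_force: 0.0
```

```bash
python3 - <<'E'
from h import *
p=cam('wrist');save(p,'w4.png',(200,130,440,340),3)
for r in robot.tip_of(p,'pad_top'): print(r,w(p,r['at'],.077))
print(proj(p,(.4785,.3285,.077)))
E
```

```text
{'at': [317.2, 243.4], 'p': 0.78} [0.47916767 0.32819183 0.077     ]
[317.94389503 242.38606943]
```

View pics/w4.png

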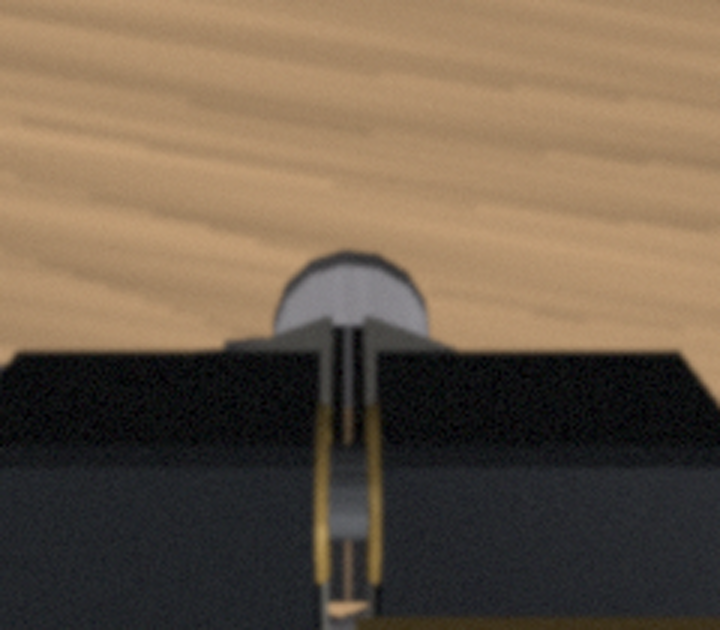

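The crop shows the pad (crop (352,300)) right beneath the closed tips and still standing, so the tips are not yet bearing on it; I go on down slowly.

Call:
carry_out(commands=[[[0,0,0.002],0,0],[[0,0,0],0,0]])

```text
time: 10.58
tool_pos: [0.4777, 0.328, 0.0847]
tool_rot: [-3.142, -0.0, -2.979]
contact_force: [0.6, 0.9, -0.8]
opening: 0.0004
grip_force: 0.0
```

Call:
carry_out(commands=[[[0,0,0.002],0,0],[[0,0,0],0,0]])

```text
time: 10.82
tool_pos: [0.4777, 0.3281, 0.0827]
tool_rot: [-3.142, -0.0, -2.979]
contact_force: [0.2, 0.1, 0.9]
opening: 0.0008
grip_force: 0.0
```

Call:
carry_out(commands=[[[0,0,0.002],0,0],[[0,0,0],0,0]])

```text
time: 11.08
tool_pos: [0.4777, 0.328, 0.0807]
tool_rot: [-3.142, -0.0, -2.979]
contact_force: [0.0, 0.6, -0.1]
opening: 0.0004
grip_force: 0.0
```

```bash
python3 - <<'E'
from h import *
p=cam('wrist');save(p,'w5.png',(200,130,440,340),3)
for r in robot.tip_of(p,'pad_top'): print(r,w(p,r['at'],.077))
s=robot.observe();R=p['c2w']
T=Ro.from_euler('xyz',s['tool_rot']).as_matrix()
for v in [(.0095,0,.017),(0,0,.017),(-.0095,0,.017)]: 
    X=s['tool_pos']+T@np.array(v);print(v,X,proj(p,X))
print(proj(p,(.4785,.3285,.077)),p['T_tool_cam'])
E
```

```text
{'at': [316.4, 250.9], 'p': 0.96} [0.48097325 0.32799684 0.077     ]
(0.0095, 0, 0.017) [0.46839681 0.32656985 0.06389513] [317.50874321 220.67792655]
(0, 0, 0.017) [0.47777203 0.32810452 0.06389516] [317.46981545 236.28353452]
(-0.0095, 0, 0.017) [0.48714725 0.32963918 0.06389519] [317.43191232 251.47838269]
[318.07027966 246.87365104] [[ 8.46342312e-04  9.60797891e-01  2.77248438e-01  7.48520758e-02]
 [ 9.99998923e-01 -1.14569752e-03  9.17741374e-04 -8.45087572e-04]
 [ 1.19940683e-03  2.77247363e-01 -9.60797825e-01 -1.66892130e-01]
 [ 0.00000000e+00  0.00000000e+00  0.00000000e+00  1.00000000e+00]]
```

View pics/w5.png

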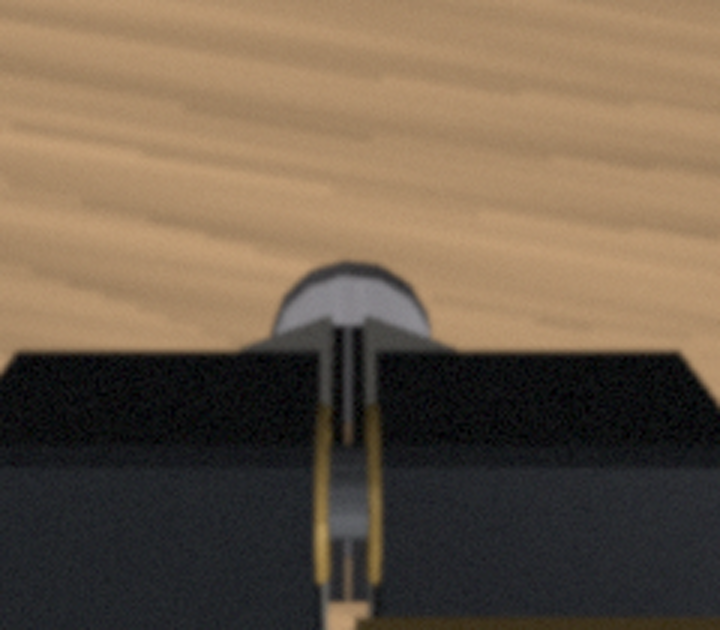

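The tips still hide the pad's far half (crop (352,300)) and there is no force; I continue down in small steps.

Call:
carry_out(commands=[[[0,0,0.002],0,0],[[0,0,0],0,0]])

```text
time: 11.42
tool_pos: [0.4777, 0.328, 0.0787]
tool_rot: [-3.142, -0.0, -2.979]
contact_force: [-0.3, 0.0, 0.4]
opening: 0.0006
grip_force: 0.0
```

Call:
carry_out(commands=[[[0,0,0.002],0,0],[[0,0,0],0,0]])

```text
time: 11.68
tool_pos: [0.4777, 0.328, 0.0767]
tool_rot: [-3.142, -0.0, -2.979]
contact_force: [0.3, 0.0, 0.0]
opening: 0.0003
grip_force: 0.0
```

Call:
carry_out(commands=[[[0,0,0.002],0,0],[[0,0,0],0,0]])

```text
time: 11.92
tool_pos: [0.4777, 0.328, 0.0747]
tool_rot: [-3.142, -0.0, -2.979]
contact_force: [-0.7, -0.6, -1.1]
opening: 0.0008
grip_force: 0.0
```

```bash
python3 - <<'E'
from h import *
np.set_printoptions(precision=4,suppress=True)
for n in ['wrist','scene','top']:
    p=cam(n);save(p,n+'6.png')
    for t,z in [('pad_top',.077),('shank',.075),('fixed_shank',.075),('pivot',.075)]:
        for r in robot.tip_of(p,t)[:2]: print(n,t,round(r['p'],2),np.round(r['at'],1),w(p,r['at'],z)[:2])
p=cam('scene');save(p,'s6c.png',(290,110,410,200),6)
p=cam('wrist');a=cv2.resize(p['pixels'][130:340,200:440,::-1],(480,420));b=cv2.resize(cam('scene')['pixels'][130:190,310:400,::-1],(630,420),interpolation=cv2.INTER_CUBIC)
cv2.imwrite('pics/c6.png',cv2.resize(np.hstack([a,b]),(800,302)))
E
```

```text
wrist shank 0.58 [196.  268.8] [0.5    0.2657]
wrist pivot 0.92 [114.6 296.3] [0.524  0.2226]
scene pad_top 0.64 [349.3 154.4] [0.4719 0.3335]
scene shank 0.53 [346.7 168. ] [0.5064 0.2545]
scene pivot 0.57 [347.9 174.9] [0.5307 0.2205]
scene pivot 0.45 [283.1 335.5] [ 0.719  -0.4022]
top shank 0.59 [233.7 230.4] [0.5078 0.2693]
top fixed_shank 0.81 [230.5 221.1] [0.5343 0.2767]
top pivot 0.93 [251.1 222.1] [0.5263 0.2206]
top pivot 0.74 [270.4 217.7] [0.5336 0.1671]
```

View pics/c6.png

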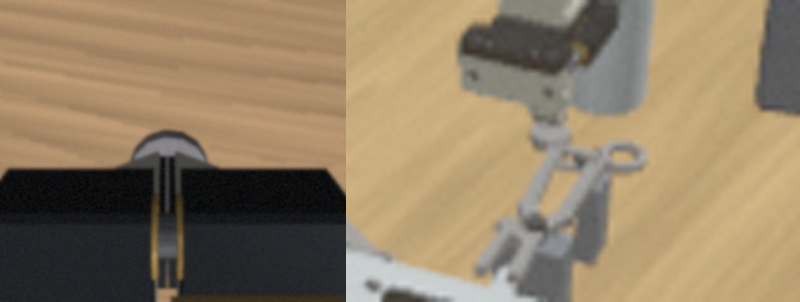

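The scene crop (right half) shows the closed tips just over the pad with the clamp still shut, so the tips are shorter than taken or barely touching. I continue down, watching the force.

Call:
carry_out(commands=[[[0,0,0.003],0,0],[[0,0,0],0,0]])

```text
time: 13.08
tool_pos: [0.4776, 0.328, 0.0716]
tool_rot: [-3.141, -0.001, -2.979]
contact_force: [-0.4, 0.2, -0.5]
opening: 0.0004
grip_force: 0.0
```

Call:
carry_out(commands=[[[0,0,0.003],0,0],[[0,0,0],0,0]])

```text
time: 13.32
tool_pos: [0.4776, 0.328, 0.0686]
tool_rot: [-3.141, -0.001, -2.979]
contact_force: [-0.1, 0.2, -0.3]
opening: 0.0005
grip_force: 0.0
```

Call:
carry_out(commands=[[[0,0,0.003],0,0],[[0,0,0],0,0]])

```text
time: 13.58
tool_pos: [0.4779, 0.3283, 0.0661]
tool_rot: [3.141, 0.0, -2.979]
contact_force: [-0.7, 2.1, 1.6]
opening: 0.0005
grip_force: 1.3
```

```bash
python3 - <<'E'
from h import *
np.set_printoptions(precision=4,suppress=True)
p=cam('scene')
print('tcp',proj(p,(.4777,.328,.0747)),'tip',proj(p,(.4777,.328,.0577)),'b40',proj(p,(.4777,.328,.1147)),'padpx->',w(p,(350.4,156.4),.077))
a=cv2.resize(p['pixels'][130:180,320:380,::-1],(600,500),interpolation=cv2.INTER_CUBIC)
cv2.imwrite('pics/c7.png',a)
print('now tcp',proj(p,(.4777,.328,.0661)),'tip',proj(p,(.4777,.328,.0491)),'pad',proj(p,(.4785,.3285,.077)), robot.observe()['contact_force'])
E
```

```text
tcp [349.9156 156.0846] tip [349.6709 159.9904] b40 [350.5049 146.677 ] padpx-> [0.4819 0.324  0.077 ]
now tcp [349.7914 158.0672] tip [349.5484 161.9458] pad [350.2075 155.5558] [-1.4665  0.2074  3.4598]
```

View pics/c7.png

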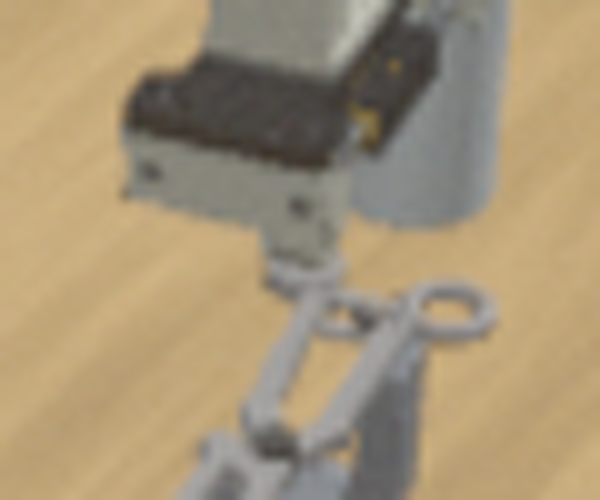

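Now the tips bear on the pad (crop (305,275)) and the force is 3.5 N up, so contact lies at TCP z ≈ 0.066. I press on from here.

Call:
carry_out(commands=[[[0,0,0.003],0,0],[[0,0,0],0,0]])

```text
time: 13.88
tool_pos: [0.4775, 0.3279, 0.0628]
tool_rot: [-3.141, -0.001, -2.979]
contact_force: [-2.2, -1.3, 5.4]
opening: 0.0005
grip_force: 1.9
```

Call:
carry_out(commands=[[[0,0,0.002],0,0],[[0,0,0],0,0]])

```text
time: 14.12
tool_pos: [0.4776, 0.3279, 0.0603]
tool_rot: [-3.141, -0.001, -2.979]
contact_force: [0.1, 0.9, -0.7]
opening: 0.0003
grip_force: 0.0
```

Call:
carry_out(commands=[[[0,0,0.002],0,0],[[0,0,0],0,0]])

```text
time: 14.38
tool_pos: [0.4777, 0.328, 0.0586]
tool_rot: [-3.141, -0.0, -2.979]
contact_force: [-0.2, 0.9, 0.5]
opening: 0.0004
grip_force: 0.0
```

The force peaked at 5.4 N and then dropped to zero: the ratchet should be free. I lift and check.

Call:
carry_out(commands=[[[0,0,-0.03],0,0],[[0,0,-0.04],0,0],[[0,0,-0.04],0,1],[[0.01,-0.03,-0.04],0,1],[[0.01,-0.04,-0.04],0,1],[[0,-0.04,-0.01],0,1],[[0,-0.04,0],0,1],[[0,0,0],0,1],[[0,0,0],0,1],[[0,0,0],0,1]])

```text
time: 15.62
tool_pos: [0.482, 0.1778, 0.2587]
tool_rot: [3.141, -0.0, -2.978]
contact_force: [0.4, 0.3, 0.7]
opening: 0.0757
grip_force: 0.0
```

```bash
python3 b.py w8.png
```

```text
pin_a 0.96 [216.2 122.1] [0.4465 0.0659]
pin_b 0.96 [216.2 122.1] [0.4465 0.0659]
pivot 0.92 [348.2 215.8] [0.5216 0.2192]
shank 0.9 [381.8 190.1] [0.4864 0.2481]
shank 0.5 [211.8 228.3] [0.5587 0.0747]
pad_top 0.74 [444.2 159. ] [0.4435 0.3034]
pad_top 0.66 [224.5 218.4] [0.5443 0.0878]
lid 0.96 [224.3 216.9] [0.5492 0.0837]
lid 0.33 [392.6 233.4] [0.5376 0.2748]
lid_ear 0.67 [301.8 222.4] [0.5396 0.1706]
[0.4822 0.1769 0.2589] [ 3.1415 -0.     -2.9793] 0.09166022365934709 16.125
```

View pics/w8.png

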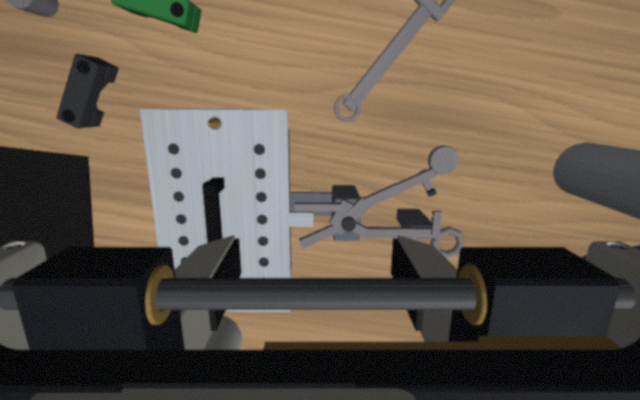

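The clamp is open: pad now at (443,160), jaws around the ear at (302,222). Lid with pin a at (215,122); caps and green decoy are untouched. Next is the lid bar.

```bash
python3 - <<'E'
from h import *
to(.5505,.083,.13,-2.979)
E
```

```text
shift [-0.0522 -0.1037  0.1289] rows 4 each [-0.013  -0.0259  0.0322] turn -0.0003 q6 -1.53
```

Call:
carry_out(commands=[[[-0.013,-0.026,0],0,1],[[-0.013,-0.026,0],0,1],[[-0.013,-0.026,0],0,1],[[-0.013,-0.026,0],0,1],[[0,0,0],0,1],[[0,0,0],0,1]], newtons=40)

```text
time: 16.88
tool_pos: [0.55, 0.0829, 0.2588]
tool_rot: [3.141, -0.0, -2.98]
contact_force: [-0.1, -1.3, 0.3]
opening: 0.0917
grip_force: 0.0
```

```bash
python3 b.py w9.png; python3 -c "
from h import *
to(.5505,.083,.0645,-2.979)"
```

```text
pin_a 0.97 [318.1  66.4] [0.4436 0.0669]
pin_a 0.69 [314.9 262.5] [0.656  0.0984]
pin_b 0.97 [318.1  66.4] [0.4436 0.0669]
pin_b 0.69 [314.9 262.5] [0.656  0.0984]
pivot 0.77 [450.5 171.2] [0.5236 0.221 ]
pivot 0.3 [316.2 171.3] [0.5466 0.0819]
shank 0.78 [489.7 142.3] [0.4878 0.2505]
fixed_shank 0.95 [495.3 183.9] [0.5286 0.2693]
pad_top 0.82 [553.6 109.6] [0.4468 0.3018]
lid 0.72 [315.  174.7] [0.5527 0.0816]
lid 0.53 [492.1 185.7] [0.5333 0.275 ]
lid_bar 0.62 [312.5 181.8] [0.5528 0.0792]
lid_ear 0.72 [482.2   2. ] [0.3633 0.2094]
lid_ear 0.59 [398.7 175.9] [0.5384 0.1702]
[0.5503 0.0828 0.259 ] [ 3.1415  0.0002 -2.9791] 0.09198754575111615 17.375
shift [-0.0002  0.0002  0.1945] rows 5 each [-0.      0.      0.0389] turn -0.0001 q6 -1.72
```

Call:
carry_out(commands=[[[0,0,0.04],0,1],[[0,0,0.04],0,1],[[0,0,0.04],0,1],[[0,0,0.03],0,1],[[0,0,0.02],0,1],[[0,0,0.012],0,1],[[0,0,0],0,1]])

```text
time: 18.25
tool_pos: [0.5501, 0.0826, 0.0764]
tool_rot: [3.141, -0.001, -2.979]
contact_force: [0.1, -0.5, -0.5]
opening: 0.0919
grip_force: 0.0
```

Call:
carry_out(commands=[[[0,0,0.006],0,1],[[0,0,0.006],0,1],[[0,0,0],0,1]])

```text
time: 18.62
tool_pos: [0.5502, 0.0826, 0.0647]
tool_rot: [3.141, -0.0, -2.979]
contact_force: [-0.4, -0.1, -0.1]
opening: 0.0916
grip_force: 0.0
```

Call:
carry_out(commands=[[[0,0,0.006],0,1],[[0,0,0],0,1]])

```text
time: 18.88
tool_pos: [0.5501, 0.0826, 0.0585]
tool_rot: [3.141, -0.001, -2.979]
contact_force: [0.2, 0.6, -0.4]
opening: 0.0918
grip_force: 0.0
```

No plate contact even here, which confirms the tips sit about 10 mm behind the reported TCP. Close on the bar.

Call:
carry_out(commands=[[[0,0,-0.002],0,0],[[0,0,0],0,0],[[0,0,0],0,0],[[0,0,0],0,0],[[0,0,0],0,0],[[0,0,0],0,0],[[0,0,0],0,0]], newtons=45)

```text
time: 19.75
tool_pos: [0.5503, 0.0826, 0.0609]
tool_rot: [3.142, -0.0, -2.979]
contact_force: [0.2, -0.1, 0.3]
opening: 0.0268
grip_force: 0.0
```

Call:
carry_out(commands=[[[0,0,0],0,0],[[0,0,0],0,0],[[0,0,0],0,0]])

```text
time: 20.12
tool_pos: [0.5504, 0.0826, 0.0609]
tool_rot: [3.141, 0.0, -2.979]
contact_force: [0.2, 0.7, 0.3]
opening: 0.0139
grip_force: 45.0
```

Call:
carry_out(commands=[[[0,0,-0.01],0,0],[[0,0,-0.015],0,0],[[0,0,-0.02],0,0],[[0,0,-0.02],0,0],[[0,0,-0.025],0,0],[[0,0,-0.025],0,0],[[0,0,0],0,0]])

```text
time: 21.0
tool_pos: [0.5516, 0.0826, 0.1785]
tool_rot: [-3.141, 0.005, -2.979]
contact_force: [0.0, -0.3, -4.0]
opening: 0.0136
grip_force: 45.0
```

```bash
python3 -c "
from h import *
np.set_printoptions(precision=4,suppress=True)
s=robot.observe();print(s['contact_force'],s['opening'])
to(.65,-.19,.16,-2.979)
p=cam('top')
for r in robot.tip_of(p,'mat')[:2]: print(r,w(p,r['at'],0))
for px in [(355,137),(416,130),(430,208),(367,217)]: print(w(p,px,.003)[:2])
"
```

```text
[ 0.0038 -0.3397 -3.9559] 0.013574956786412365
shift [-0.0529 -0.2849  0.019 ] rows 8 each [-0.0066 -0.0356  0.0024] turn -0.0003 q6 -1.72
{'at': [390.1, 171.0], 'p': 0.62} [ 0.6557 -0.1909  0.    ]
{'at': [445.8, 210.0], 'p': 0.38} [ 0.5231 -0.3378  0.    ]
[ 0.7708 -0.0982]
[ 0.7757 -0.2847]
[ 0.5328 -0.2919]
[ 0.5233 -0.1059]
```

Call:
carry_out(commands=[[[-0.005,-0.02,0],0,0],[[-0.006,-0.03,0],0,0],[[-0.006,-0.032,0],0,0],[[-0.006,-0.032,0],0,0],[[-0.006,-0.032,0],0,0],[[-0.006,-0.032,0],0,0],[[-0.006,-0.032,0],0,0],[[-0.006,-0.032,0],0,0],[[-0.005,-0.028,0],0,0],[[-0.002,-0.018,0],0,0],[[0,0,0.03],0,0],[[0,0,0.04],0,0],[[0,0,0.04],0,0],[[0,0,0.03],0,0],[[0,0,0.015],0,0],[[0,0,0],0,0]])

```text
time: 23.1
tool_pos: [0.6496, -0.1928, 0.0198]
tool_rot: [3.14, -0.002, -2.979]
contact_force: [-0.2, -0.3, -4.0]
opening: 0.0137
grip_force: 45.0
```

```bash
python3 -c "
from h import *
s=robot.observe();print(s['contact_force'],s['opening'],s['tool_pos'])
to(.65,-.195,.005,-2.979)"
```

```text
[-0.220357   -0.31966983 -3.98066753] 0.013740596703197057 [ 0.64958075 -0.19278742  0.01979753]
shift [-0.0001 -0.0023  0.0148] rows 1 each [-0.0001 -0.0023  0.0148] turn -0.0004 q6 -2.13
```

Call:
carry_out(commands=[[[0,0,0.006],0,0],[[0,0,0.005],0,0],[[0,0,0.003],0,0],[[0,0,0],0,0]])

```text
time: 23.6
tool_pos: [0.6501, -0.1928, 0.0069]
tool_rot: [3.141, -0.0, -2.979]
contact_force: [1.1, -0.2, -4.4]
opening: 0.0136
grip_force: 45.0
```

Call:
carry_out(commands=[[[0,0,0.001],0,0],[[0,0,0],0,0]])

```text
time: 23.85
tool_pos: [0.6502, -0.1929, 0.006]
tool_rot: [3.142, 0.0, -2.979]
contact_force: [0.4, -0.2, -3.7]
opening: 0.0134
grip_force: 45.0
```

Call:
carry_out(commands=[[[0,0,0.002],0,0],[[0,0,0],0,0],[[0,0,0],0,0.4],[[0,0,0],0,0.4],[[0,0,0],0,0.4],[[0,0,0],0,0.4],[[0,0,-0.02],0,0.6],[[0,0,-0.03],0,1],[[0,0,-0.04],0,1],[[0,0,-0.04],0,1],[[0,0,-0.04],0,1],[[0,0,-0.04],0,1],[[0,0,-0.04],0,1],[[0,0,-0.02],0,1],[[0,0,0],0,1],[[0,0,0],0,1]])

```text
time: 25.85
tool_pos: [0.6497, -0.1927, 0.2733]
tool_rot: [3.141, -0.001, -2.979]
contact_force: [-0.8, 0.5, -0.3]
opening: 0.0913
grip_force: 0.0
```

```bash
cat > c.py <<'E'
from h import *
np.set_printoptions(precision=4,suppress=True)
import sys
for n in ['top','scene','wrist'] if len(sys.argv)<2 else sys.argv[1].split(','):
    p=cam(n);save(p,n+'_c.png')
    for t,z in [('cap1',0.0),('lid',.003),('lid_bar',.038),('lid_ear',.008)]:
        for r in robot.tip_of(p,t)[:5 if t=='cap1' else 1]: print(n,t,round(r['p'],2),np.round(r['at'],1),w(p,r['at'],z)[:2])
    for r in robot.find_in(p,'cap1')[:5]:
        c,q=np.array(r['at']).astype(int);print('F',round(r['p'],2),np.round(r['at'],1),w(p,r['at'],.03)[:2],p['pixels'][q-2:q+3,c-2:c+3].mean((0,1)) )
print(robot.observe()['time'])
E
python3 c.py
```

```text
top cap1 0.7 [238.8 236.3] [0.5019 0.2689]
top cap1 0.68 [445.2 208.5] [ 0.5277 -0.3367]
top cap1 0.54 [364.9 245.1] [ 0.4429 -0.0908]
top cap1 0.51 [445.4 229.5] [ 0.4663 -0.3278]
top lid 0.65 [392.7 168.3] [ 0.6625 -0.199 ]
top lid_bar 0.74 [393.6 167.1] [ 0.656  -0.1951]
top lid_ear 0.96 [364.6 179.6] [ 0.6344 -0.1112]
F 0.81 [453.  228.9] [ 0.4622 -0.3405] [60.96 57.68 57.28]
F 0.55 [365.4 236.1] [ 0.4647 -0.0917] [54.28 52.88 52.72]
F 0.5 [454.5 207.4] [ 0.5232 -0.3544] [71.52 63.32 54.72]
scene cap1 0.87 [271.9 231.1] [ 0.4331 -0.0836]
scene cap1 0.85 [223.  286.1] [ 0.4568 -0.3307]
scene cap1 0.78 [239.9 299.9] [ 0.5264 -0.3408]
scene cap1 0.74 [259.2 208.9] [ 0.3306 -0.0209]
scene lid_bar 0.55 [310.1 273.3] [ 0.6496 -0.1901]
scene lid_ear 0.57 [324.3 258.4] [ 0.6378 -0.0985]
F 0.7 [221.1 275.8] [ 0.4486 -0.3234] [130.08 117.12  97.12]
F 0.67 [271.9 224. ] [ 0.4347 -0.0825] [94.12 90.52 85.8 ]
F 0.53 [257.8 201.9] [ 0.3286 -0.0219] [ 92.12 137.96  75.92]
wrist cap1 0.71 [216.2  42.7] [ 0.5309 -0.3327]
wrist lid 0.68 [315.2 161.7] [ 0.6512 -0.1945]
wrist lid_bar 0.69 [312.5 165. ] [ 0.6496 -0.1979]
wrist lid_ear 0.96 [384.5 162.8] [ 0.6374 -0.1074]
F 0.7 [239.8   3.4] [ 0.4913 -0.3024] [41.   42.32 44.72]
F 0.64 [427.   14.2] [ 0.4689 -0.1024] [40.48 41.68 44.68]
F 0.58 [209.1  36.3] [ 0.5288 -0.3323] [50.56 52.8  56.24]
F 0.3 [313.  153.1] [ 0.6368 -0.1995] [28.24 28.36 30.56]
26.75
```

The lid is on the mat. One cap was knocked: from (451,198) to about (449,208) in the top picture. I go above the right-hand pair to measure their headings.

```bash
python3 -c "
from h import *
to(.51,-.33,.27,-2.979)"
```

```text
shift [ 0.1605 -0.1126  0.0039] rows 5 each [ 0.0321 -0.0225  0.0008] turn -0.0004 q6 -2.13
```

Call:
carry_out(commands=[[[0.032,-0.022,0],0,1],[[0.032,-0.022,0],0,1],[[0.032,-0.022,0],0,1],[[0.032,-0.022,0],0,1],[[0.032,-0.022,0],0,1],[[0,0,0],0,1],[[0,0,0],0,1]])

```text
time: 27.62
tool_pos: [0.5103, -0.3271, 0.274]
tool_rot: [3.141, 0.001, -2.98]
contact_force: [-0.1, -0.2, 1.1]
opening: 0.0918
grip_force: 0.0
```

```bash
cat > d.py <<'E'
from h import *
import sys
np.set_printoptions(precision=4,suppress=True)
p=cam('wrist');save(p,sys.argv[1])
for r in robot.tip_of(p,'cap1')[:5]: print('T',round(r['p'],2),np.round(r['at'],1),w(p,r['at'],0)[:2])
for r in robot.find_in(p,'cap1')[:5]: print('F',round(r['p'],2),np.round(r['at'],1),w(p,r['at'],.03)[:2])
g=p['pixels'].astype(int);m=((g.max(2)<105)&(g.max(2)-g.min(2)<22)).astype(np.uint8);m[238:]=0
m=cv2.morphologyEx(m,cv2.MORPH_CLOSE,np.ones((5,5)))
for c in cv2.findContours(m,cv2.RETR_EXTERNAL,cv2.CHAIN_APPROX_NONE)[0]:
    if 300<cv2.contourArea(c)<15000:
        P=np.array([w(p,q[0],.042)[:2] for q in c],np.float32)*1000
        r=cv2.minAreaRect(P);b=cv2.boxPoints(r);e=[b[1]-b[0],b[2]-b[1]];l=max(e,key=np.linalg.norm)
        print('rect@42',np.round(r[0],1),np.round(r[1],1),'long yaw',round(float(np.degrees(np.arctan2(l[1],l[0]))%180),1),cv2.boundingRect(c))
print(robot.observe()['tool_pos'])
E
python3 d.py w10.png
```

```text
T 0.89 [510.8 135.3] [ 0.4385 -0.0895]
T 0.85 [319.4 127. ] [ 0.4677 -0.3305]
T 0.78 [307.9 172.2] [ 0.5272 -0.3358]
T 0.58 [593.4  65.9] [ 0.3434 -0.0179]
F 0.87 [522.7 137.4] [ 0.4385 -0.0919]
F 0.64 [308.3 180.2] [ 0.5308 -0.3341]
F 0.63 [607.8  62.2] [ 0.3435 -0.0255]
F 0.6 [320.6 129.7] [ 0.4684 -0.3293]
rect@42 [ 539.4 -246.9] [ 94.5 243.1] long yaw 99.3 (277, 162, 203, 76)
rect@42 [494.5  12. ] [99.1 87.3] long yaw 9.3 (553, 158, 87, 80)
rect@42 [ 439.2 -102.1] [43.2 76.1] long yaw 162.2 (487, 106, 69, 66)
rect@42 [ 465.7 -329.9] [73.7 24.5] long yaw 57.8 (291, 99, 59, 58)
rect@42 [ 362.  -166.9] [26.4 23.4] long yaw 24.7 (475, 41, 24, 28)
[ 0.5108 -0.3265  0.2738]
```

View pics/w10.png

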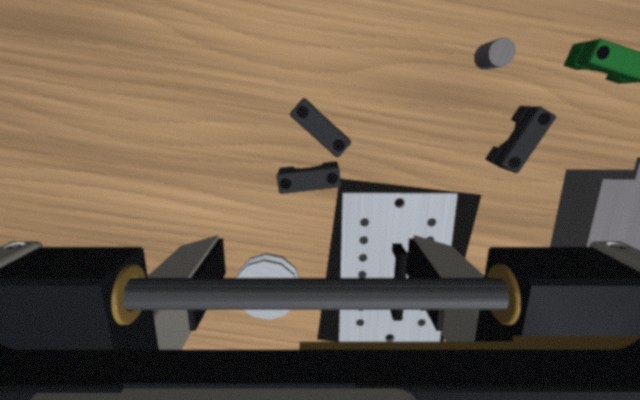

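The picture shows the knocked cap C at (309,180), heading roughly along image x and 5 px from the lid's corner (342,193). Cap B is at (321,128), diagonal; cap A at (525,140); the green decoy at (605,62) stays. I take B first, since it crowds C.

```bash
python3 - <<'E'
from h import *
np.set_printoptions(precision=4,suppress=True)
p=cam('wrist')
for n,a,b in [('C',(286,183),(332,178)),('A',(543,118),(515,162)),('B',(303,111),(339,145))]:
    A=w(p,a,.042)[:2];B=w(p,b,.042)[:2];d=B-A
    print(n,(A+B)/2,np.linalg.norm(d),np.degrees(np.arctan2(d[1],d[0]))%180)
to(.4662,-.3300,.10); print(robot.observe()['qpos'])
E
```

```text
C [ 0.5286 -0.3327] 0.05508253539382371 105.78569670573239
A [ 0.4405 -0.0908] 0.055426019416413085 164.28251937836893
B [ 0.466  -0.3286] 0.05608538909968968 56.70478263639844
shift [0.0445 0.0038 0.1738] rows 5 each [0.0089 0.0008 0.0348] turn 0 q6 -2.43
[-0.6953  0.4632  1.1807  0.0003  1.4978 -2.4298]
```

Call:
carry_out(commands=[[[0.022,0.002,0],0,0.45],[[0.0225,0.002,0],0,0.45],[[0,0,0.01],0.1776,0.45],[[0,0,0.01],0.1776,0.45],[[0,0,0.01],0.1776,0.45],[[0,0,0.01],0.1776,0.45],[[0,0,0.01],0.1776,0.45],[[0,0,0.01],0.1776,0.45],[[0,0,0.01],0.1776,0.45],[[0,0,0.01],0.1776,0.45],[[0,0,0.01],0.1776,0.45],[[0,0,0.01],0.1776,0.45],[[0,0,0.01],0.1776,0.45],[[0,0,0.01],0.1776,0.45],[[0,0,0.01],0.1776,0.45],[[0,0,0],0,0.45],[[0,0,0],0,0.45]])

```text
time: 29.95
tool_pos: [0.4659, -0.3304, 0.1443]
tool_rot: [3.141, 0.0, 0.999]
contact_force: [0.2, -0.7, -0.1]
opening: 0.0412
grip_force: 0.0
```

```bash
python3 -c "
from h import *
s=robot.observe();print(s['tool_pos'],s['tool_rot'],s['opening'],s['qpos'])
to(.466,-.3295,.005,.995)
p=cam('wrist')
for r in robot.tip_of(p,'cap1')[:4]+robot.find_in(p,'cap1')[:4]: print(r,w(p,r['at'],0)[:2],w(p,r['at'],.03)[:2])"
```

```text
[ 0.4659244  -0.33041861  0.14426917] [3.14104713e+00 5.57631657e-05 9.99098291e-01] 0.041221251153498055 [-7.51034105e-01  4.90147444e-01  1.50097589e+00  4.64964042e-05
  1.14992260e+00 -1.79355070e-01]
shift [ 0.0008 -0.0005  0.1393] rows 4 each [ 0.0002 -0.0001  0.0348] turn 0.0041 q6 -0.18
{'at': [314.5, 183.1], 'p': 0.88} [ 0.46584427 -0.33035416] [ 0.46975865 -0.32436885]
{'at': [565.7, 78.4], 'p': 0.73} [ 0.69669339 -0.36923143] [ 0.67835061 -0.3594978 ]
{'at': [374.5, 151.2], 'p': 0.57} [ 0.52767146 -0.33478651] [ 0.52562482 -0.32837386]
{'at': [312.1, 189.9], 'p': 0.96} [ 0.46041982 -0.33463461] [ 0.46485719 -0.32823661]
{'at': [379.2, 157.5], 'p': 0.94} [ 0.52840344 -0.34208188] [ 0.52628623 -0.33496585]
```

Call:
carry_out(commands=[[[0,0,0.035],0,0.45],[[0,0,0.035],0,0.45],[[0,0,0.03],0,0.45],[[0,0,0.025],0,0.45],[[0,0,0.014],0,0.45],[[0,0,0],0,0],[[0,0,0],0,0],[[0,0,0],0,0],[[0,0,0],0,0],[[0,0,0],0,0]], newtons=45)

```text
time: 31.35
tool_pos: [0.4658, -0.3308, 0.0058]
tool_rot: [3.14, 0.0, 0.995]
contact_force: [-2.0, 0.9, 6.6]
opening: 0.026
grip_force: 45.0
```

Call:
carry_out(commands=[[[0,0,-0.02],0,0],[[0,0,-0.04],0,0],[[0,0,-0.04],0,0],[[0,0,-0.04],0,0],[[0,0,0],0.1665,0],[[0,0,0],0.1665,0],[[0,0,0],0.1665,0],[[0,0,0],0.1665,0],[[0,0,0],0.1665,0],[[0,0,0],0,0]])

```text
time: 32.6
tool_pos: [0.4653, -0.3303, 0.1444]
tool_rot: [-3.141, 0.0, 0.164]
contact_force: [0.1, -0.2, -3.6]
opening: 0.0259
grip_force: 45.0
```

```bash
python3 -c "
from h import *
s=robot.observe();print(s['opening'],s['contact_force'])
to(.5974,.0611,.14,.1625)"
```

```text
0.02589792548347168 [ 0.13661283 -0.19286119 -3.63187431]
shift [ 0.1942 -0.3646  0.0046] rows 10 each [ 0.0194 -0.0365  0.0005] turn 0.0015 q6 0.66
```

Call:
carry_out(commands=[[[0.01,-0.018,0],0,0],[[0.02,-0.037,0],0,0],[[0.02,-0.038,0],0,0],[[0.02,-0.038,0],0,0],[[0.02,-0.038,0],0,0],[[0.02,-0.038,0],0,0],[[0.02,-0.038,0],0,0],[[0.02,-0.038,0],0,0],[[0.02,-0.038,0],0,0],[[0.014,-0.026,0],0,0],[[0.01,-0.018,0],0,0],[[0,0,0],0,0],[[0,0,0],0,0]])

```text
time: 34.22
tool_pos: [0.5975, 0.0605, 0.1448]
tool_rot: [3.141, 0.001, 0.163]
contact_force: [-0.6, 0.5, -2.7]
opening: 0.0257
grip_force: 45.0
```

```bash
python3 -c "
from h import *
s=robot.observe();print(s['opening'],s['contact_force'],s['tool_pos'])
to(.5974,.0611,.02,.1625)
np.set_printoptions(precision=4,suppress=True)
p=cam('wrist')
for n in ['pin_a','wash_box','pivot']:
  for r in robot.tip_of(p,n)[:2]: print(n,r,w(p,r['at'],{'pin_a':.06,'pivot':.075,'wash_box':0}[n])[:2])"
```

```text
0.025730351685384973 [-0.62801817  0.47139011 -2.72184138] [0.5975177  0.06048759 0.14475949]
shift [ 1.000e-04 -6.000e-04  1.248e-01] rows 4 each [ 0.     -0.0002  0.0312] turn 0.0003 q6 1.38
pin_a {'at': [274.0, 119.0], 'p': 0.57} [0.6541 0.0987]
wash_box {'at': [280.5, 225.0], 'p': 0.73} [0.552 0.086]
pivot {'at': [95.6, 256.3], 'p': 0.92} [0.5333 0.2165]
```

Call:
carry_out(commands=[[[0,0,0.035],0,0],[[0,0,0.035],0,0],[[0,0,0.03],0,0],[[0,0,0.02],0,0],[[0,0,0.009],0,0],[[0,0,0],0,0],[[0,0,0],0,0.4],[[0,0,0],0,0.4],[[0,0,0],0,0.4],[[0,0,-0.02],0,0.4],[[0,0,-0.035],0,0.4],[[0,0,-0.04],0,0.4],[[0,0,-0.04],0,0.4],[[0,0,-0.04],0,0.45],[[0,0,0],0,0.45]])

```text
time: 36.3
tool_pos: [0.5998, 0.0611, 0.1951]
tool_rot: [3.14, -0.008, 0.163]
contact_force: [0.3, 1.0, -0.3]
opening: 0.0411
grip_force: 0.0
```

```bash
python3 -c "
from h import *
s=robot.observe();print(s['opening'],s['contact_force'],s['tool_pos'],s['time'])
to(.5286,-.334,.15,np.radians(105.8)-np.pi)
np.set_printoptions(precision=4,suppress=True)
for c in ['top','scene']:
  p=cam(c)
  for r in robot.tip_of(p,'cap1')[:5]: print(c,r,w(p,r['at'],.0)[:2])"
```

```text
0.04113125226483852 [ 0.29836797  1.04811876 -0.25577255] [0.59980997 0.06109569 0.19511847] 36.3
shift [-0.1346  0.3783  0.0446] rows 10 each [-0.0135  0.0378  0.0045] turn 1.4577 q6 1.38
top {'at': [364.6, 246.4], 'p': 0.55} [ 0.4392 -0.0895]
top {'at': [447.4, 210.7], 'p': 0.51} [ 0.5206 -0.3421]
top {'at': [308.3, 196.8], 'p': 0.51} [0.5999 0.0586]
top {'at': [339.9, 284.0], 'p': 0.48} [ 0.34  -0.008]
top {'at': [251.6, 221.6], 'p': 0.39} [0.5415 0.2294]
scene {'at': [240.9, 297.3], 'p': 0.66} [ 0.523  -0.3329]
scene {'at': [272.3, 232.0], 'p': 0.65} [ 0.4367 -0.0862]
scene {'at': [342.1, 222.5], 'p': 0.62} [0.5978 0.0729]
scene {'at': [259.9, 207.5], 'p': 0.6} [ 0.3279 -0.0139]
```

B is in the box (top picture (308,197)). Next cap A.

```bash
python3 -c "
from h import *
to(.440,-.0900,.15,-.274)"
```

```text
shift [-0.1794  0.1237  0.04  ] rows 5 each [-0.0359  0.0247  0.008 ] turn 0.4366 q6 1.38
```

Call:
carry_out(commands=[[[-0.03,0.0206,0],0,0.45],[[-0.03,0.0206,0],0,0.45],[[-0.03,0.0206,0],0,0.45],[[-0.03,0.0206,0],0,0.45],[[-0.03,0.0206,0],0,0.45],[[-0.03,0.0206,0],0,0.45],[[0,0,0.01],0.1455,0.45],[[0,0,0.02],0.1455,0.45],[[0,0,0.02],0.1455,0.45],[[0,0,0],0,0.45],[[0,0,0],0,0.45]])

```text
time: 37.88
tool_pos: [0.4404, -0.0901, 0.141]
tool_rot: [-3.141, 0.0, -0.271]
contact_force: [0.9, -0.0, 0.4]
opening: 0.0415
grip_force: 0.0
```

```bash
python3 d.py w11.png; python3 -c "
from h import *
to(.440,-.0900,.005,-.274)"
```

```text
T 0.98 [576.6   3.6] [ 0.5286 -0.3329]
T 0.9 [85.3 53.2] [0.6    0.0629]
T 0.75 [313.1 183.3] [ 0.4426 -0.0895]
T 0.41 [122.9 248.4] [0.4294 0.1062]
F 0.95 [314.3 189.9] [ 0.4437 -0.0911]
F 0.78 [284.2 321.3] [ 0.3286 -0.0297]
F 0.73 [568.3  18.3] [ 0.5189 -0.3048]
F 0.7 [636.7 244.8] [ 0.3203 -0.35  ]
rect@42 [444.4 -91.3] [24.3 77.1] long yaw 162.2 (299, 144, 33, 94)
rect@42 [482.8  94.2] [146.3  92.7] long yaw 49.9 (0, 116, 186, 122)
rect@42 [ 527.  -243.5] [193.2  31. ] long yaw 84.2 (358, 0, 275, 76)
rect@42 [ 552.4 -118.8] [64.4 28.6] long yaw 2.8 (277, 0, 67, 93)
rect@42 [545.5   3.8] [154.9  23.7] long yaw 9.4 (80, 0, 135, 197)
rect@42 [595.8  56.6] [84.6 57.4] long yaw 8.8 (0, 0, 124, 102)
[ 0.4407 -0.0902  0.1415]
shift [-0.0008  0.      0.1365] rows 4 each [-0.0002  0.      0.0341] turn 0.0015 q6 1.47
```

Call:
carry_out(commands=[[[0.003,0,0.03],0.037,0.45],[[0,0,0.035],0,0.45],[[0,0,0.03],0,0.45],[[0,0,0.025],0,0.45],[[0,0,0.016],0,0.45],[[0,0,0],0,0],[[0,0,0],0,0],[[0,0,0],0,0],[[0,0,0],0,0],[[0,0,-0.02],0,0],[[0,0,-0.04],0,0],[[0,0,-0.04],0,0],[[0,0,-0.04],-0.1,0],[[0,0,0],-0.1865,0],[[0,0,0],-0.1865,0],[[0,0,0],0,0]])

```text
time: 40.02
tool_pos: [0.4429, -0.0908, 0.145]
tool_rot: [-3.141, 0.0, 0.16]
contact_force: [-0.5, -0.1, -2.2]
opening: 0.0258
grip_force: 45.0
```

```bash
python3 -c "
from h import *
to(.5079,.0759,.14,.1625)"
```

```text
shift [ 0.0908 -0.1541  0.005 ] rows 4 each [ 0.0227 -0.0385  0.0012] turn -0.0021 q6 1.04
```

Call:
carry_out(commands=[[[0.015,-0.026,0],0,0],[[0.02,-0.034,0],0,0],[[0.02,-0.034,0],0,0],[[0.02,-0.034,0],0,0],[[0.016,-0.026,0],0,0],[[0,0,0],0,0],[[0,0,0.035],0,0],[[0,0,0.035],0,0],[[0,0,0.03],0,0],[[0,0,0.02],0,0],[[0,0,0.01],0,0],[[0,0,0],0,0],[[0,0,0],0,0]])

```text
time: 41.65
tool_pos: [0.5087, 0.0756, 0.0157]
tool_rot: [3.141, -0.001, 0.161]
contact_force: [0.7, 0.7, -2.0]
opening: 0.0257
grip_force: 45.0
```

Call:
carry_out(commands=[[[0,0,0],0,0.42],[[0,0,0],0,0.42],[[0,0,0],0,0.42],[[0,0,-0.02],0,0.42],[[0,0,-0.035],0,0.42],[[0,0,-0.04],0,0.42],[[0,0,-0.04],0,0.42],[[0,0,-0.03],0,0.45],[[0,0,0],0,0.45]])

```text
time: 42.78
tool_pos: [0.5095, 0.0758, 0.1824]
tool_rot: [3.141, -0.005, 0.162]
contact_force: [0.3, -0.4, -0.3]
opening: 0.0411
grip_force: 0.0
```

```bash
python3 -c "
from h import *
to(.5286,-.3335,.17,np.radians(105.8)-np.pi)
to(.5286,-.3335,.17,np.radians(105.8))"
```

```text
shift [-0.0472  0.4071  0.0125] rows 11 each [-0.0043  0.037   0.0011] turn 1.4571 q6 1.41
shift [-0.0472  0.4071  0.0125] rows 11 each [-0.0043  0.037   0.0011] turn 1.4571 q6 1.41
```

Call:
carry_out(commands=[[[-0.004,0.037,0],0,0.45],[[-0.004,0.037,0],0,0.45],[[-0.004,0.037,0],0,0.45],[[-0.004,0.037,0],0,0.45],[[-0.004,0.037,0],0,0.45],[[-0.004,0.037,0],0,0.45],[[-0.004,0.037,0],0,0.45],[[-0.004,0.037,0],0,0.45],[[-0.004,0.037,0],0,0.45],[[-0.005,0.037,0],0,0.45],[[-0.006,0.037,0],0,0.45],[[0,0,0],0,0.45]])

```text
time: 44.28
tool_pos: [0.5264, -0.3355, 0.1778]
tool_rot: [-3.14, 0.002, 0.159]
contact_force: [0.0, 0.1, 0.0]
opening: 0.0415
grip_force: 0.0
```

Call:
carry_out(commands=[[[0,0,0.004],-0.1685,0.45],[[0,0,0.004],-0.1685,0.45],[[0,0,0.004],-0.1685,0.45],[[0,0,0.004],-0.1685,0.45],[[0,0,0.004],-0.1685,0.45],[[0,0,0.004],-0.1685,0.45],[[0,0,0.004],-0.1685,0.45],[[0,0,0.004],-0.1685,0.45],[[0,0,0.004],-0.1685,0.45],[[0,0,0.004],-0.1685,0.45],[[0,0,0],0,0.45],[[0,0,0],0,0.45]])

```text
time: 45.78
tool_pos: [0.5274, -0.3327, 0.1396]
tool_rot: [-3.141, -0.001, 1.844]
contact_force: [-0.3, -0.5, 0.2]
opening: 0.0412
grip_force: 0.0
```

```bash
python3 d.py w12.png; python3 -c "
from h import *
to(.5286,-.3335,.005,1.847)"
```

```text
T 0.61 [317.3 188.9] [ 0.5299 -0.3367]
F 0.91 [316.5 194.5] [ 0.5284 -0.3342]
rect@42 [ 645.4 -196.6] [109.2  16.6] long yaw 9.2 (449, 45, 153, 36)
rect@42 [ 610.1 -304. ] [172.9 236.2] long yaw 163.3 (301, 0, 305, 238)
[ 0.5274 -0.3333  0.14  ]
shift [-0.0006  0.001   0.135 ] rows 4 each [-0.0001  0.0003  0.0337] turn -0.0015 q6 -0.96
```

Call:
carry_out(commands=[[[-0.001,0.001,0.03],0,0.45],[[0,0,0.035],0,0.45],[[0,0,0.03],0,0.45],[[0,0,0.025],0,0.45],[[0,0,0.015],0,0.45],[[0,0,0],0,0],[[0,0,0],0,0],[[0,0,0],0,0],[[0,0,0],0,0],[[0,0,-0.02],0,0],[[0,0,-0.04],0,0],[[0,0,-0.04],0,0],[[0,0,-0.04],0,0],[[0,0,0],0,0]])

```text
time: 47.68
tool_pos: [0.53, -0.3352, 0.1484]
tool_rot: [3.138, 0.006, 1.847]
contact_force: [0.3, 0.5, -2.6]
opening: 0.0258
grip_force: 45.0
```

```bash
python3 -c "
from h import *
s=robot.observe();print(s['opening'],s['contact_force'])
to(.5887,.1144,.145)"
```

```text
0.025802415027348403 [ 0.29802851  0.48918569 -2.6289973 ]
shift [0.4166 0.179  0.0018] rows 11 each [0.0379 0.0163 0.0002] turn 0 q6 -0.96
```

Call:
carry_out(commands=[[[0.02,0.009,0],0,0],[[0.04,0.017,0],0,0],[[0.04,0.017,0],0,0],[[0.04,0.017,0],0,0],[[0.04,0.017,0],0,0],[[0.04,0.017,0],0,0],[[0.04,0.017,0],0,0],[[0.04,0.017,0],0,0],[[0.04,0.017,0],0,0],[[0.04,0.017,0],0,0],[[0.025,0.012,0],0,0],[[0.012,0.006,0],0,0],[[0,0,0],0,0]])

```text
time: 49.3
tool_pos: [0.5872, 0.1168, 0.1437]
tool_rot: [-3.139, -0.0, 1.849]
contact_force: [-0.0, 0.3, -2.8]
opening: 0.0258
grip_force: 45.0
```

Call:
carry_out(commands=[[[0,0,0],-0.162,0],[[0,0,0],-0.162,0],[[0,0,0],-0.162,0],[[0,0,0],-0.162,0],[[0,0,0],-0.162,0],[[0,0,0],-0.162,0],[[0,0,0],-0.162,0],[[0,0,0],-0.162,0],[[0,0,0],-0.162,0],[[0,0,0],0,0],[[0,0,0],0,0]])

```text
time: 50.68
tool_pos: [0.5879, 0.1154, 0.1447]
tool_rot: [3.142, -0.0, -2.982]
contact_force: [-0.1, -0.1, -2.7]
opening: 0.0255
grip_force: 45.0
```

```bash
python3 -c "
from h import *
s=robot.observe();print(s['opening'],s['contact_force'],s['tool_rot'])
to(.5887,.1144,.016,-2.979)"; python3 d.py w13.png
```

```text
0.025530371217273903 [-0.05864082 -0.11443751 -2.74153228] [ 3.14156013e+00 -4.97897563e-04 -2.98227472e+00]
shift [-0.0007 -0.0011  0.1287] rows 4 each [-0.0002 -0.0003  0.0322] turn -0.0033 q6 -1.66
T 0.78 [285.  84.] [0.5048 0.0741]
T 0.65 [ 69.9 201.3] [ 0.6417 -0.1127]
T 0.6 [317.8 240.5] [0.6436 0.1254]
T 0.57 [254.1 189.5] [0.6023 0.0582]
F 0.86 [317.  241.3] [0.632  0.1227]
F 0.59 [278.9  77.5] [0.5017 0.0716]
F 0.59 [252.7 196.1] [0.5998 0.062 ]
rect@42 [643.  -79.3] [25.  17.7] long yaw 8.4 (63, 209, 24, 29)
rect@42 [530.2 237.1] [19.  17.6] long yaw 57.9 (470, 139, 25, 24)
rect@42 [536.6 194.8] [26.  56.2] long yaw 124.5 (400, 131, 62, 49)
rect@42 [518.4 303. ] [28.9 76.7] long yaw 99.2 (517, 130, 105, 38)
rect@42 [567.8 -90. ] [94.8 30.6] long yaw 2.9 (32, 63, 52, 127)
rect@42 [447.5 301.9] [31.4 53.2] long yaw 113.0 (565, 20, 75, 64)
[0.588  0.1159 0.1449]
```

Call:
carry_out(commands=[[[0,-0.001,0.035],0,0],[[0,0,0.035],0,0],[[0,0,0.03],0,0],[[0,0,0.018],0,0],[[0,0,0.01],0,0],[[0,0,0],0,0]])

```text
time: 51.58
tool_pos: [0.5883, 0.1152, 0.0169]
tool_rot: [3.141, -0.0, -2.978]
contact_force: [-0.1, 0.2, -3.3]
opening: 0.0258
grip_force: 45.0
```

Call:
carry_out(commands=[[[0,0,0],0,0.4],[[0,0,0],0,0.4],[[0,0,0],0,0.4],[[0,0,-0.02],0,0.4],[[0,0,-0.035],0,0.4],[[0,0,-0.04],0,0.4],[[0,0,-0.04],0,0.4],[[0,0,-0.04],0,1],[[0,0,-0.04],0,1],[[0,0,-0.04],0,1],[[0,0,0],0,1]])

```text
time: 52.95
tool_pos: [0.5896, 0.1153, 0.2761]
tool_rot: [-3.141, 0.008, -2.978]
contact_force: [0.6, -0.2, -0.5]
opening: 0.0721
grip_force: 0.0
```

```bash
python3 d.py w14.png; python3 c.py top,scene; python3 -c "
from h import *
to(.650,-.193,.14,-2.979)"
```

```text
T 0.73 [291.8  84.9] [0.5048 0.0702]
T 0.73 [270.7 159.4] [0.6002 0.0564]
T 0.67 [317.5 157. ] [0.5872 0.1159]
F 0.92 [316.7 160. ] [0.586  0.1146]
F 0.82 [292.2  81.7] [0.502  0.0723]
F 0.61 [267.  165.5] [0.6026 0.056 ]
rect@42 [675.4 -87.1] [81.7 17. ] long yaw 3.6 (134, 174, 16, 64)
rect@42 [ 648.9 -190.1] [98.1 50.5] long yaw 9.3 (33, 130, 50, 82)
rect@42 [ 668.1 -248. ] [148.3  21.8] long yaw 9.1 (0, 116, 31, 122)
rect@42 [569.8 -98.1] [99.  30.8] long yaw 4.3 (118, 70, 31, 91)
rect@42 [450.5 446.8] [48.4 15.1] long yaw 24.4 (625, 67, 15, 45)
rect@42 [ 525.6 -190.6] [ 12.2 110.6] long yaw 99.4 (0, 56, 102, 13)
[0.5877 0.1151 0.2711]
top cap1 0.85 [340.7 283.3] [ 0.3417 -0.0104]
top cap1 0.63 [290.9 204.4] [0.5819 0.1114]
top lid 0.59 [391.5 171.4] [ 0.6533 -0.1943]
top lid_bar 0.57 [447.  154.6] [ 0.6791 -0.3546]
top lid_ear 0.57 [363.7 181. ] [ 0.6304 -0.1081]
F 0.82 [338.6 282.4] [ 0.3438 -0.0034] [ 42.6  104.04  46.84]
F 0.64 [287.1 194.6] [0.6051 0.1187] [76.88 74.6  71.68]
F 0.16 [391.8 174.1] [ 0.6377 -0.1888] [107.64 109.32 113.  ]
scene cap1 0.63 [340.3 221.1] [0.5895 0.0755]
scene cap1 0.62 [259.  207.5] [ 0.3254 -0.0156]
scene cap1 0.59 [315.1 209.4] [0.4887 0.0799]
scene cap1 0.57 [346.5 213.1] [0.5864 0.1213]
scene lid 0.88 [307.8 283.1] [ 0.6467 -0.1975]
scene lid_bar 0.86 [309.3 271.4] [ 0.644  -0.1856]
scene lid_ear 0.62 [323.3 258.6] [ 0.6358 -0.1008]
F 0.77 [344.7 205.9] [0.5796 0.1183] [81.2  78.12 73.88]
F 0.64 [319.3 204.2] [0.5052 0.0799] [81.12 77.64 72.24]
F 0.64 [340.6 211.1] [0.5818 0.0882] [91.44 88.16 84.24]
53.7
shift [-0.0108 -0.3141  0.1318] rows 8 each [-0.0014 -0.0393  0.0165] turn 0.0008 q6 -1.67
```

All three caps are in the box; only the green look-alike remains on the bench. Back for the lid, re-gripping at the pose where I let it go.

Call:
carry_out(commands=[[[-0.001,-0.039,0],0,1],[[-0.001,-0.039,0],0,1],[[-0.002,-0.039,0],0,1],[[-0.001,-0.039,0],0,1],[[-0.002,-0.039,0],0,1],[[-0.001,-0.039,0],0,1],[[-0.002,-0.039,0],0,1],[[-0.001,-0.041,0],0,1],[[0,0,0.04],0,1],[[0,0,0.04],0,1],[[0,0,0.04],0,1],[[0,0,0.03],0,1],[[0,0,0],0,1],[[0,0,0],0,1]])

```text
time: 55.45
tool_pos: [0.651, -0.1932, 0.1234]
tool_rot: [-3.14, 0.002, -2.978]
contact_force: [0.2, -0.1, 0.3]
opening: 0.0921
grip_force: 0.0
```

```bash
python3 -c "
from h import *
np.set_printoptions(precision=4,suppress=True)
s=robot.observe();print(s['tool_pos'],s['tool_rot'])
to(.6502,-.1929,.0045,-2.979)
p=cam('wrist')
for t,z in [('lid',.003),('lid_bar',.038),('lid_ear',.008)]:
  for r in robot.tip_of(p,t)[:1]: print(t,round(r['p'],2),np.round(r['at'],1),w(p,r['at'],z)[:2])"
```

```text
[ 0.651  -0.1932  0.1234] [-3.1405  0.002  -2.9782]
shift [0.001  0.0006 0.1189] rows 3 each [0.0003 0.0002 0.0396] turn 0.0008 q6 -2.14
lid 0.59 [316.3 188.8] [ 0.6497 -0.1941]
lid_bar 0.94 [311.7 201.5] [ 0.6513 -0.1974]
lid_ear 0.97 [421.3 194.3] [ 0.6385 -0.1053]
```

Call:
carry_out(commands=[[[0.001,0,0.04],0,1],[[0,0,0.04],0,1],[[0,0,0.025],0,1],[[0,0,0.013],0,1],[[0,0,0],0,0],[[0,0,0],0,0],[[0,0,0],0,0],[[0,0,0],0,0],[[0,0,0],0,0],[[0,0,0],0,0],[[0,0,0],0,0],[[0,0,0],0,0],[[0,0,0],0,0],[[0,0,0],0,0]], newtons=50)

```text
time: 57.4
tool_pos: [0.6492, -0.193, 0.0038]
tool_rot: [3.141, -0.0, -2.978]
contact_force: [-0.1, 0.4, 0.4]
opening: 0.0135
grip_force: 50.0
```

Call:
carry_out(commands=[[[0,0,-0.01],0,0],[[0,0,-0.02],0,0],[[0,0,-0.03],0,0],[[0,0,-0.04],0,0],[[0,0,-0.04],0,0],[[0,0,-0.035],0,0],[[0,0,0],0,0]])

```text
time: 58.28
tool_pos: [0.6508, -0.1937, 0.1836]
tool_rot: [-3.137, 0.007, -2.978]
contact_force: [0.5, 0.5, -4.8]
opening: 0.0135
grip_force: 50.0
```

```bash
python3 -c "
from h import *
s=robot.observe();print(s['opening'],s['contact_force'],s['tool_rot'])
to(.5495,.0825,.17,-2.979)"
```

```text
0.013460016510462441 [ 0.53913333  0.5066303  -4.82827907] [-3.13722136  0.00707753 -2.97805654]
shift [0.0551 0.289  0.0119] rows 8 each [0.0069 0.0361 0.0015] turn 0.0009 q6 -2.14
```

Call:
carry_out(commands=[[[0.004,0.018,0],0,0],[[0.006,0.03,0],0,0],[[0.006,0.032,0],0,0],[[0.006,0.032,0],0,0],[[0.006,0.032,0],0,0],[[0.006,0.032,0],0,0],[[0.006,0.032,0],0,0],[[0.006,0.032,0],0,0],[[0.006,0.03,0],0,0],[[0.003,0.019,0],0,0],[[0,0,0],0,0],[[0,0,0],0,0],[[0,0,0],0,0]])

```text
time: 59.9
tool_pos: [0.5482, 0.0822, 0.1787]
tool_rot: [-3.141, -0.0, -2.979]
contact_force: [0.5, 0.2, -4.2]
opening: 0.0135
grip_force: 50.0
```

```bash
python3 b.py w15.png; python3 -c "
from h import *
s=robot.observe();print(s['opening'],s['contact_force'],s['tool_rot'])
to(.5495,.0825,.12,-2.979)"
```

```text
pivot 0.95 [483.8 195.5] [0.5265 0.2188]
shank 0.73 [538.  156.2] [0.4877 0.2493]
fixed_shank 0.56 [541.8 213.3] [0.5327 0.2686]
pad_top 0.82 [627.6 114.3] [0.446  0.3042]
lid 0.8 [315.1 250.6] [0.6033 0.0897]
lid_bar 0.92 [314.1 283. ] [0.616  0.0911]
lid_bar 0.58 [486.9 253.1] [0.5674 0.2223]
lid_ear 0.78 [490.8 254.9] [0.5796 0.2445]
[0.5479 0.0831 0.179 ] [ 3.1416  0.0001 -2.9782] 0.013546903726489545 60.4
0.013546903726489545 [ 0.45427653 -0.14446386 -4.84695569] [ 3.14155439e+00  9.59009686e-05 -2.97817207e+00]
shift [-0.0015 -0.0009  0.059 ] rows 2 each [-0.0007 -0.0005  0.0295] turn 0.0008 q6 -1.72
```

Call:
carry_out(commands=[[[-0.0015,-0.0008,0.03],0,0],[[0,0,0.03],0,0],[[0,0,0.02],0,0],[[0,0,0],0,0],[[0,0,0],0,0]])

```text
time: 61.02
tool_pos: [0.5502, 0.0827, 0.0998]
tool_rot: [-3.141, 0.002, -2.978]
contact_force: [0.6, 0.3, -4.6]
opening: 0.0137
grip_force: 50.0
```

```bash
python3 -c "
from h import *
s=robot.observe();print(s['opening'],s['contact_force'],s['tool_rot'])
to(.5495,.0825,.08,-2.979)"
```

```text
0.013674695892364289 [ 0.63040561  0.31850286 -4.5844023 ] [-3.14143168e+00  1.60946508e-03 -2.97812495e+00]
shift [ 0.0008 -0.      0.0198] rows 1 each [ 0.0008 -0.      0.0198] turn 0.0009 q6 -1.72
```

Call:
carry_out(commands=[[[0.0005,0,0.008],0,0],[[0,0,0.006],0,0],[[0,0,0.005],0,0],[[0,0,0],0,0]])

```text
time: 61.52
tool_pos: [0.5487, 0.0826, 0.0794]
tool_rot: [3.141, -0.001, -2.978]
contact_force: [-0.4, 0.1, -5.3]
opening: 0.0135
grip_force: 50.0
```

Call:
carry_out(commands=[[[0,0,0.004],0,0],[[0,0,0.004],0,0],[[0,0,0],0,0]])

```text
time: 61.9
tool_pos: [0.5488, 0.0825, 0.0715]
tool_rot: [3.141, -0.001, -2.978]
contact_force: [0.0, 0.4, -3.8]
opening: 0.0133
grip_force: 50.0
```

Call:
carry_out(commands=[[[0,0,0.004],0,0],[[0,0,0.003],0,0],[[0,0,0],0,0]])

```text
time: 62.28
tool_pos: [0.5488, 0.0825, 0.0646]
tool_rot: [3.141, -0.001, -2.978]
contact_force: [0.1, 0.3, -4.7]
opening: 0.0135
grip_force: 50.0
```

Call:
carry_out(commands=[[[0,0,0.002],0,0],[[0,0,0.001],0,0],[[0,0,0],0,0]])

```text
time: 62.65
tool_pos: [0.549, 0.0825, 0.0619]
tool_rot: [3.141, -0.0, -2.978]
contact_force: [-0.6, 0.4, -3.7]
opening: 0.0135
grip_force: 50.0
```

Call:
carry_out(commands=[[[0,0,0.001],0,0],[[0,0,0],0,0]])

```text
time: 62.9
tool_pos: [0.549, 0.0825, 0.0609]
tool_rot: [3.141, 0.0, -2.978]
contact_force: [-0.3, -0.1, -4.4]
opening: 0.0138
grip_force: 50.0
```

Call:
carry_out(commands=[[[0,0,0.001],0,0],[[0,0,0],0,0]])

```text
time: 63.15
tool_pos: [0.5491, 0.0825, 0.0608]
tool_rot: [-3.142, 0.001, -2.978]
contact_force: [-3.4, -0.3, 5.4]
opening: 0.0138
grip_force: 50.0
```

Call:
carry_out(commands=[[[0,0,0.001],0,0],[[0,0,0],0,0]])

```text
time: 63.4
tool_pos: [0.5491, 0.0826, 0.0608]
tool_rot: [-3.141, 0.001, -2.978]
contact_force: [-6.7, -0.3, 13.3]
opening: 0.0136
grip_force: 50.0
```

Seated at the original height (0.0608). Release and look.

Call:
carry_out(commands=[[[0,0,-0.001],0,0.35],[[0,0,0],0,0.35],[[0,0,0],0,0.35],[[0,0,0],0,0.35],[[0,0,-0.02],0,0.5],[[0,0,-0.04],0,0.8],[[0,0,-0.04],0,0.8],[[0,0,-0.04],0,0.8],[[0,0,-0.04],0,0.8],[[0,0,-0.02],0,0.8],[[0,0,0],0,0.8],[[0,0,0],0,0.8]])

```text
time: 64.9
tool_pos: [0.5485, 0.0825, 0.2586]
tool_rot: [3.141, -0.002, -2.978]
contact_force: [-0.2, 0.2, -1.0]
opening: 0.073
grip_force: 0.0
```

```bash
python3 b.py w16.png; python3 c.py top,scene | grep -v lid; python3 -c "
from h import *
p=cam('wrist');save(p,'w17.png',(240,30,640,240),2)"
```

```text
pin_a 0.9 [313.8 265.2] [0.6576 0.0973]
pin_a 0.63 [316.7  69.8] [0.4451 0.0654]
pin_b 0.9 [313.8 265.2] [0.6576 0.0973]
pin_b 0.63 [316.7  69.8] [0.4451 0.0654]
pivot 0.75 [450.5 175. ] [0.5255 0.2215]
pivot 0.65 [ 94.  201.9] [ 0.6169 -0.1492]
fixed_shank 0.96 [491.8 187.8] [0.5311 0.2663]
pad_top 0.63 [554.4 111.1] [0.4459 0.3023]
lid 0.97 [316.8 175.3] [0.5511 0.0831]
lid_bar 0.65 [312.9 182.2] [0.5513 0.0792]
lid_ear 0.82 [397.2 176.3] [0.5371 0.1681]
[0.549  0.0825 0.2598] [ 3.1415 -0.     -2.9782] 0.07333601223378902 65.4
top cap1 0.55 [337.9 281.9] [ 0.3463 -0.003 ]
F 0.73 [342.  284.9] [ 0.3362 -0.012 ] [ 43.88 106.76  48.56]
F 0.44 [296.6 206.9] [0.5665 0.0945] [113.44 116.28 120.12]
scene cap1 0.54 [259.3 209.2] [ 0.3319 -0.0219]
F 0.66 [258.  201.9] [ 0.3292 -0.0215] [ 86.68 144.12  76.2 ]
66.0
```

View pics/w17.png

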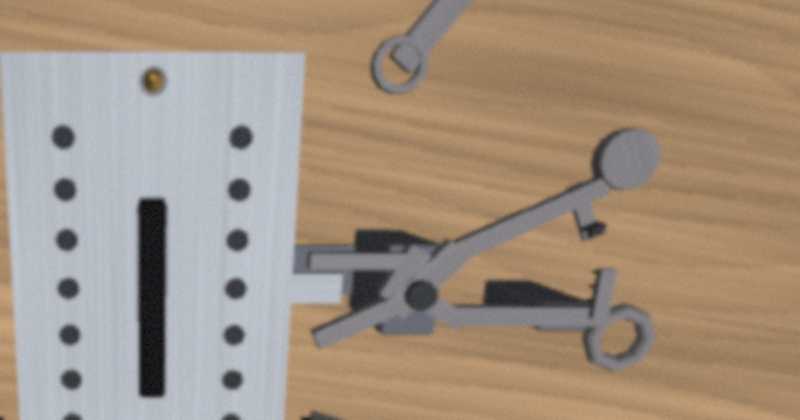

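The lid sits over its pin (crop (152,80)) with the ear at (318,288) between the open jaws; the moving handle's pad is at (627,158). Now I turn across the shanks.

```bash
python3 -c "
from h import *
to(.5068,.2631,.20)
print(robot.observe()['qpos'])"
```

```text
shift [0.0123 0.185  0.06  ] rows 5 each [0.0025 0.037  0.012 ] turn 0 q6 -1.72
[ 1.11134240e-02  3.69312274e-01  1.36353580e+00  1.36552077e-04
  1.40863748e+00 -1.72311574e+00]
```

Call:
carry_out(commands=[[[0.0025,0.037,0],0,1],[[0.0025,0.037,0],0,1],[[0.0025,0.037,0],0,1],[[0.0025,0.037,0],0,1],[[0.0025,0.037,0],0,1],[[0,0,0.006],0.1747,1],[[0,0,0.006],0.1747,1],[[0,0,0.006],0.1747,1],[[0,0,0.006],0.1747,1],[[0,0,0.006],0.1747,1],[[0,0,0.006],0.1747,1],[[0,0,0.006],0.1747,1],[[0,0,0.006],0.1747,1],[[0,0,0.006],0.1747,1],[[0,0,0],0,1],[[0,0,0],0,1]], newtons=20)

```text
time: 68.05
tool_pos: [0.5067, 0.2631, 0.2062]
tool_rot: [3.141, -0.0, 1.736]
contact_force: [-0.1, 0.4, 0.2]
opening: 0.0918
grip_force: 0.0
```

```bash
python3 b.py w18.png; python3 -c "
from h import *
to(.5068,.2631,.0515,1.733)"
```

```text
pivot 0.97 [330.6 228.8] [0.5276 0.2238]
shank 0.93 [293.3 189.2] [0.4875 0.2571]
shank 0.4 [346.3 180.9] [0.5329 0.2724]
fixed_shank 0.82 [346.2 181.5] [0.5329 0.2718]
pad_top 0.87 [251.5 128.9] [0.4449 0.3039]
lid 0.57 [327.7 347.7] [0.5502 0.0837]
lid_ear 0.96 [327.1 278. ] [0.5342 0.1693]
lid_ear 0.16 [335.  229.4] [0.5326 0.2217]
[0.5066 0.263  0.206 ] [ 3.1415 -0.0001  1.7329] 0.09190701783538084 68.55
shift [0.     0.0002 0.1545] rows 4 each [0.     0.     0.0386] turn -0.0001 q6 0.18
```

View pics/w18.png

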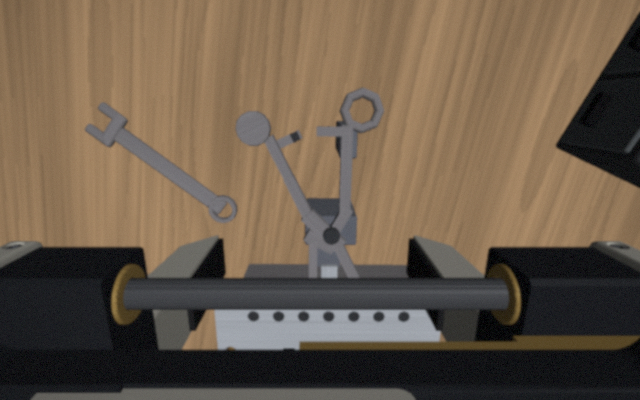

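The wrist view shows the tool centred between the moving shank (293,189) and the fixed shank (346,181), clear of the post (345,140). Descend and squeeze.

Call:
carry_out(commands=[[[0,0,0.04],0,1],[[0,0,0.04],0,1],[[0,0,0.035],0,1],[[0,0,0.025],0,1],[[0,0,0.014],0,1],[[0,0,0],0,1]])

```text
time: 69.3
tool_pos: [0.5062, 0.2629, 0.0514]
tool_rot: [-3.14, 0.0, 1.733]
contact_force: [0.2, 0.4, -0.6]
opening: 0.0922
grip_force: 0.0
```

Call:
carry_out(commands=[[[0,0,0],0,0.7],[[0,0,0],0,0.7],[[0,0,0],0,0.7],[[0,0,0],0,0.7]])

```text
time: 69.8
tool_pos: [0.5067, 0.2631, 0.0523]
tool_rot: [3.141, -0.0, 1.733]
contact_force: [-0.3, 0.4, 0.4]
opening: 0.0646
grip_force: 0.0
```

Call:
carry_out(commands=[[[0,0.004,0],0,0.7],[[0,0.004,0],0,0.7],[[0,0.004,0],0,0.65],[[0,0.002,0],0,0.6],[[0,0,0],0,0.55],[[0,0,0],0,0.55]])

```text
time: 70.55
tool_pos: [0.5162, 0.2653, 0.0509]
tool_rot: [-3.132, -0.0, 1.733]
contact_force: [-14.3, 2.4, 4.4]
opening: 0.0506
grip_force: 6.1
```

Call:
carry_out(commands=[[[0,0,0],0,0.45],[[0,0,0],0,0.4],[[0,0,0],0,0.3],[[0,0,0],0,0.2],[[0,0,0],0,0]])

```text
time: 71.18
tool_pos: [0.5149, 0.2654, 0.0506]
tool_rot: [-3.13, -0.001, 1.732]
contact_force: [-15.9, 1.8, 5.1]
opening: 0.0457
grip_force: 18.4
```

Call:
carry_out(commands=[[[0,0,0],0,0],[[0,0,0],0,0],[[0,0,0],0,0]])

```text
time: 71.55
tool_pos: [0.5149, 0.2654, 0.0506]
tool_rot: [-3.13, -0.001, 1.732]
contact_force: [-16.7, 1.7, 5.8]
opening: 0.0459
grip_force: 18.4
```

Call:
carry_out(commands=[[[0,-0.004,0],0,0],[[0,0,0],0,0],[[0,0,0],0,0]], newtons=25)

```text
time: 71.92
tool_pos: [0.515, 0.2653, 0.0505]
tool_rot: [-3.138, -0.001, 1.733]
contact_force: [-2.5, 5.4, -6.8]
opening: 0.0459
grip_force: 24.2
```

```bash
python3 b.py w19.png
```

```text
pivot 0.9 [327.2 342.1] [0.5279 0.2236]
shank 0.63 [280.7 263.1] [0.499  0.2652]
fixed_shank 0.9 [353.7 259.8] [0.5316 0.2723]
pad_top 0.58 [218.2 127.6] [0.4663 0.3215]
[0.515  0.2653 0.0505] [-3.1381 -0.001   1.7328] 0.04565984509972284 72.425
```

Both fingers bear now, but the opening of 46 mm means about 0.2 rad, just short of the first tooth. I squeeze harder.

Call:
carry_out(commands=[[[0,0,0],0,0],[[0,0,0],0,0],[[0,0,0],0,0],[[0,0,0],0,0]], newtons=40)

```text
time: 72.92
tool_pos: [0.5194, 0.2661, 0.0507]
tool_rot: [3.136, -0.002, 1.732]
contact_force: [10.3, 9.1, -17.9]
opening: 0.0366
grip_force: 39.7
```

Call:
carry_out(commands=[[[0,0,0],0,0],[[0,0,0],0,0.5],[[0,0,0],0,0.7],[[0,0,0],0,0.8],[[0,0,0],0,0.8],[[0,0,0],0,0.8],[[0,0,-0.02],0,0.8],[[0,0,-0.04],0,0.8],[[0,0,-0.04],0,0.8],[[0,0,-0.04],0,0.8],[[0,0,-0.02],0,0.8],[[0,0,0],0,0.8],[[0,0,0],0,0.8]])

```text
time: 74.55
tool_pos: [0.5159, 0.2644, 0.2107]
tool_rot: [-3.14, 0.0, 1.733]
contact_force: [0.3, -0.3, 0.2]
opening: 0.0735
grip_force: 0.0
```

```bash
python3 b.py w20.png; python3 - <<'E'
from h import *
p=cam('scene');q=cam('top')
for c in (p,q):
  for t in ['mug','pulley','wrench','screwdriver','spray_can','socket','cap1','pad_top']:
    for r in (robot.tip_of if t=='pad_top' else robot.find_in)(c,t)[:2]: print(t,round(r['p'],2),np.round(r['at'],1))
E
```

```text
pin_a 0.84 [225.6 345.6] [0.448  0.0654]
pin_b 0.84 [225.6 345.6] [0.448  0.0654]
pivot 0.92 [320.  226.2] [0.5264 0.2243]
shank 0.91 [302.7 177.4] [0.503  0.2694]
fixed_shank 0.94 [333.6 180.8] [0.531  0.2708]
fixed_shank 0.66 [284.3 107.9] [0.4784 0.3267]
pad_top 0.7 [283.9 110.4] [0.4785 0.3246]
lid 0.59 [320.7 346.9] [0.5514 0.0809]
lid_bar 0.31 [333.8 178.1] [0.529  0.2776]
lid_ear 0.74 [318.6 276.7] [0.5345 0.168 ]
[0.5164 0.2646 0.2118] [-3.1414 -0.      1.7327] 0.0733884768860527 75.05
mug 0.62 [389.8 227. ]
pulley 0.62 [341.4 221.2]
wrench 0.62 [303.2 167.9]
wrench 0.42 [307.2 285. ]
screwdriver 0.54 [164.9 272.6]
spray_can 0.61 [360.4 133. ]
spray_can 0.47 [330.5 200.4]
socket 0.54 [335.7 201.7]
cap1 0.67 [258.  202.7]
cap1 0.42 [351.  162.4]
pad_top 0.68 [286.1 336.8]
pad_top 0.53 [347.9 155.1]
mug 0.88 [296.6 138.8]
mug 0.71 [446.1 153.3]
pulley 0.97 [445.6 151.8]
wrench 0.66 [256.6 273.9]
screwdriver 0.6 [477.1 285. ]
spray_can 0.81 [141.6 265.2]
cap1 0.51 [341.5 284. ]
```

```bash
python3 -c "
from cell import robot
print(robot.hand_in())"
```

```text
the job is handed in; nothing more can be done
None
```

I handed the job in at about 75 s, and no verdict came back. All three dark caps are in the box, the lid is seated over its pins, and the clamp held at about 0.10 rad after I let go. The green look-alike and the bystanders are where they were.

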